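Put the battery packs and the torch on charge

TASK

Put everything on charge for the night: stand the torch and the three battery packs each in the charger whose well has its shape, the right way round and fully home on the contacts. Lower each one in gently rather than dropping it, and leave the tin and the tape measure standing where they are.

Things in the scene. Friction and masses are not known exactly. Their poses are not given: they have to be found in the camera images.
- torch: rechargeable torch, dark metal, round, 106 mm tall, lens on top: tail 36 mm diameter (lowest 24 mm), stem 30 mm, head 42 mm diameter from 76 to 106 mm height (grip it there). About 0.22 kg. Stands upright as it goes into its charger. Origin: middle of its underside, z up.
- compact_pack: compact battery pack, 84 mm tall, 0.25 kg: black body of rounded-triangle section to 52 mm height (48 mm wide in y, a corner at x = +26 mm, the flat across from it at x = -18.5 mm); on it a grey block head 40 (x) by 34 mm (y), 52 to 84 mm height: grip that across y. Stands upright as it goes into its charger. Origin: middle of its underside, z up.
- drill_pack: drill battery pack, 78 mm tall, 70 mm long (x) by 46 mm wide (y), straight-sided, black with a grey top, 0.5 kg: square end with a gauge of four dots at x = -35 mm, half-round end at x = +35 mm. Grip its upper half across y. Stands upright as it goes into its charger. Origin: middle of its underside, z up.
- garden_pack: garden-tool battery pack, 92 mm tall, 0.7 kg: black body 72 (x) by 52 (y) by 56 mm high, both +x corners cut off at 45 degrees by 18 mm. Grey handle bar along x over its middle, 66 mm long, 20 mm wide, 74 to 92 mm height, open beneath: grip the bar's middle across y. Stands upright as it goes into its charger. Origin: middle of its underside, z up.
- torch_charger: charger for the torch: round well, 44 mm inside diameter, on a base 84 x 70 mm. Fixed to the bench; black base 12 mm high, light grey upright collar 6 mm thick round the well. Well floor 12 mm, collar rim 38 mm above the bench. Origin on the bench under the well's middle, z up, x to the back (away from the two tiny lamps).
- compact_charger: charger for the compact pack: triangular well, a corner at +x, 4 mm wider all round than the pack; pack x along charger x (or a third of a turn off). Fixed to the bench; black base 12 mm high, light grey upright collar 6 mm thick round the well. Well floor 12 mm, collar rim 38 mm above the bench. Origin on the bench under the well's middle, z up, x to the back (away from the two tiny lamps).
- drill_charger: charger for the drill pack: well 78 x 54 mm, half-round at +x, 4 mm wider all round than the pack; pack x along charger x only. Fixed to the bench; black base 12 mm high, light grey upright collar 6 mm thick round the well. Well floor 12 mm, collar rim 38 mm above the bench. Origin on the bench under the well's middle, z up, x to the back (away from the two tiny lamps).
- garden_charger: charger for the garden pack: well 80 x 60 mm, both +x corners cut off, 4 mm wider all round than the pack; pack x along charger x only. Fixed to the bench; black base 12 mm high, light grey upright collar 6 mm thick round the well. Well floor 12 mm, collar rim 38 mm above the bench. Origin on the bench under the well's middle, z up, x to the back (away from the two tiny lamps).
- open_tin: bystander: empty open tin, brown label, 66 mm diameter, 94 mm tall, standing among the things to be charged; origin at the middle of its underside, z up.
- tape_measure: bystander: yellow tape measure lying flat, 77 x 83 x 35 mm, among the chargers; origin at the middle of its underside, z up.

How it is judged (in metres and radians):
At the end, for the whole second after the job is handed in: The torch and each pack stand in their own charger: within 10 mm of the middle of the well, underside within 4 mm of the well's floor (12 mm above the bench), tilted less than 0.08 rad, released and at rest (horizontal distance between torch and torch_charger below 0.01 m and z of torch in the frame of torch_charger between 0.008 and 0.016 m and angle between each of torch, compact_pack, drill_pack, garden_pack's own z axis and vertical below 0.08 rad and linear speed of each of torch, compact_pack, drill_pack, garden_pack below 0.02 m/s and horizontal distance between compact_pack and compact_charger below 0.01 m and z of compact_pack in the frame of compact_charger between 0.008 and 0.016 m and horizontal distance between drill_pack and drill_charger below 0.01 m and z of drill_pack in the frame of drill_charger between 0.008 and 0.016 m and horizontal distance between garden_pack and garden_charger below 0.01 m and z of garden_pack in the frame of garden_charger between 0.008 and 0.016 m); the robot touches nothing.
It fails at once if a pack or the torch is dropped or slammed into its charger (faster than 0.8 m/s within 60 mm of its floor) ((horizontal distance between torch and torch_charger below 0.03 m and z of torch in the frame of torch_charger below 0.06 m and linear speed of torch above 0.8 m/s) or (horizontal distance between compact_pack and compact_charger below 0.03 m and z of compact_pack in the frame of compact_charger below 0.06 m and linear speed of compact_pack above 0.8 m/s) or (horizontal distance between drill_pack and drill_charger below 0.03 m and z of drill_pack in the frame of drill_charger below 0.06 m and linear speed of drill_pack above 0.8 m/s) or (horizontal distance between garden_pack and garden_charger below 0.03 m and z of garden_pack in the frame of garden_charger below 0.06 m and linear speed of garden_pack above 0.8 m/s)).
It fails at once if the tin or the tape measure is pushed more than 40 mm away or the tin is tipped over (distance of any of open_tin, tape_measure from where it was at the start of the episode above 0.04 m or angle between open_tin's own z axis and vertical above 0.5 rad).
It also fails if it takes over 102 s, if anything falls off the work surface, if the arm or the gripper's body presses on something with over 40 N, if the wrist force passes 120 N, or if a joint passes its speed limit or range.

ROBOT

A 7-joint arm with a two-finger parallel gripper is mounted at the origin on a cart in front of the work surface, level with it; the furniture and walls round the work are solid. World frame = base frame: x ahead of the robot, y to its left, z up, the work surface at z = 0. Lengths are in m, angles in degrees, forces in N, time in s.
With the tool pointing down it reaches from about 0.425 to 0.875 m from the base axis. Payload 4.7 kg.
Tool frame: the origin (TCP) lies midway between the tips of the shut fingers; the grasp point (between the pads) lies 19 mm behind it; y points along the fingers, x is the direction in which the jaws open and shut, and the axes are right-handed (so a half turn about y gives the same grasp; the last joint's range is limited). The gripper opens to 87 mm and grips with 3 to 60 N. Pads are 19 mm wide; open, the fingers measure 117 mm over their backs; the gripper's body (75 mm by 190 mm) begins 51 mm behind the grasp point.
Start: joints at [-68.405, 18.392, -4.016, 83.108, 1.295, 78.541, -3.26], TCP at [0.231, 0.608, 0.223] pointing down, gripper open.
Joint ranges: [-163.93, 163.93], [-17.29, 119.83], [-79.2, 71.16], [3.27, 140.29], [-89.18, 269.18], [5.43, 117.66], [-154.24, 154.24]. Speed limits (degrees/s): [147.25, 147.25, 180, 180, 180, 180, 180].

INTERFACE

Orientations are given as [roll, pitch, yaw] about the fixed x, y, z axes, in that order (R = Rz(yaw) Ry(pitch) Rx(roll)).
In Python, from cell import env gives the robot as it stands.
- The arm moves only by the tool carry_out, never from a script. Its argument "targets" is a list of rows, each a list of 2 entries, a list of its own where there are three numbers: the shift along the tool's x, y, z in mm, then the turn, a rotation vector about the tool's x, y, z in degrees. A call has 1 to 12 rows; each row shifts and turns the commanded pose from where the row before left it, along the tool's axes as they then stand; what a row does not reach is not made up. A row lasts 1/10 s, in which the tool goes at most 50 mm and 8.59 degrees, less where a joint would pass 70% of its speed; a pose out of reach is approached as far as the arm can. A call with a gripper value outside its range is refused whole. "jaw" is the opening, from 0 (shut) to 1 (fully open), set as the call begins (left out, the last holds). The fingers move at their own pace and stop on an object; "squeeze" is the grip in N (left out, the last holds). Time passes only in rows, so rows that do not move let the fingers close. It gives the time, the measured TCP pose, the force and the opening at its end, in the units of the state.
- env.get_obs(): the state, without advancing time (a new reading comes with each control period).
- env.read_camera(name): name is "side" or "top" or "wrist"; returns the picture (384x512x3 uint8, red, green, blue); there is no depth.
- env.get_calibration(name): a dict with "fx", "fy", "cx", "cy" (pixels), "D" ([k1, k2, p1, p2, k3] as OpenCV has them; the pictures are not rectified), "R" (3x3) and "t" (3): a world point X has camera coordinates R X + t; the wrist camera has in their place "hand_eye" (4x4, takes a point from camera to tool coordinates, whose origin is the TCP and whose axes are the tool frame's). Camera axes: x right, y down, z forward; pixel columns grow to the right and rows downward; lengths in m; the calibration is good to about 2 mm. A picture is of the moment at which its call begins: read the wrist's pose just before it. get_calibration takes no time and is no camera call.
- env.sign_off(): hands the job in, once; it reports no verdict.
Trained networks look in the newest picture that a camera, given by its name, has taken for a name from the list of things; names that differ only in an ending like _2 or _b are one class to them, and where a whole thing is asked for, a point or a joint stands for the part that bears it (a point fixed in the world has none). Each returns a list of dicts, best first, with "p" (0 to 1); they miss things now and then, are a little off and sometimes report something else, mostly with a low value. They report only what shows in the picture. A call takes as long as a camera call.
- env.outline_of(camera, label): "mask" (384x512 bool, what is visible of it) and "xy" ([column, row] in pixels, amid what is visible of it).
The state is a dict: "time_s": time; "qpos": joint angles; "joint_velocities": joint speeds; "effort": joint torques, N m; "tool_pos": TCP position; "tool_rot": TCP orientation; "force": force on the tool from outside, world axes, zero at the start; "wrist_torque": the same for the moment, N m; "grip_width": finger opening in m.
Only numpy, scipy, OpenCV 4.12 (cv2) and the standard library are available. Lean on these libraries where they do the work, as an engineer would, in place of code of your own. Each camera call takes 0.05 s, during which the arm holds its last target.

## Working session

There is one attempt and no reset: what is moved stays moved. The work goes in short steps, Python scripts to look and compute and a tool call to move; the robot and the scene stay as the last step left them, time stands still between calls to the robot, and variables do not carry over. Pictures are saved under pics/ and viewed, and the job is handed in when it is done.

Besides the shell and the picture viewer there is one more tool, called after "Request:" by a JSON object that holds its "api" and its "payload", one argument or row to a line. carry_out: Moves the arm, as the interface text tells. Its arguments: {"type":"object","properties":{"targets":{"type":"array","items":{"type":"array"}},"jaw":{"type":"number"},"squeeze":{"type":"number"}},"required":["targets"]}

```bash
ls; mkdir -p pics
python3 - <<'E'
from cell import env
import cv2
o=env.get_obs(); print(o)
for c in ['side','top','wrist']:
    im=env.read_camera(c); cv2.imwrite(f'pics/{c}0.png',im[...,::-1])
    k=env.get_calibration(c); print(c,k)
E
```

```text
pics
{'time_s': 0.0, 'qpos': array([-68.40601032,  18.43849114,  -4.01554542,  83.17420428,
         1.29398353,  78.54139656,  -3.25836098]), 'joint_velocities': array([-0.06999809, -0.01086572,  0.00210305,  0.02648533, -0.00578456,
       -0.04487131,  0.05017439]), 'effort': array([ 4.82808025e-05, -4.91281736e+01, -4.03738786e-01, -3.12536788e+01,
       -6.39250455e-02,  4.34551982e-02,  1.73414060e-04]), 'tool_pos': array([0.23051787, 0.60715986, 0.22147407]), 'tool_rot': array([-90.00476775,   0.10890531,  69.2171893 ]), 'force': array([-1.46022035, -0.45375029, -1.73905253]), 'wrist_torque': array([-0.0337042 ,  0.00702104, -0.00165509]), 'grip_width': 0.08666110150349905}
side {'fx': 426.7588669902506, 'fy': 426.7588669902506, 'cx': 259.2833908693281, 'cy': 189.65803109136021, 'D': array([-0.12984754,  0.        ,  0.        ,  0.        ,  0.        ]), 'R': array([[ 0.99168833, -0.12830265,  0.00962781],
       [-0.06875385, -0.59169237, -0.80322664],
       [ 0.10875281,  0.79588854, -0.59559572]]), 't': array([-0.51702707,  0.10025459,  0.9591322 ])}
top {'fx': 379.9891
[... 196 characters left out ...]
53414, -0.02203751],
       [-0.99595884, -0.01910479, -0.08775529],
       [ 0.08729338,  0.02380142, -0.99589827]]), 't': array([0.044174  , 0.52093578, 0.89664831])}
wrist {'fx': 308.66486113150336, 'fy': 308.66486113150336, 'cx': 250.02781471514336, 'cy': 189.716957446848, 'D': array([0.0092217, 0.       , 0.       , 0.       , 0.       ]), 'hand_eye': array([[ 9.99999355e-01, -1.12189552e-03, -1.76548998e-04,
        -5.58057994e-04],
       [-1.55708702e-04, -2.89422288e-01,  9.57201502e-01,
        -1.62204195e-01],
       [-1.12497729e-03, -9.57200857e-01, -2.89422276e-01,
         7.99954413e-02],
       [ 0.00000000e+00,  0.00000000e+00,  0.00000000e+00,
         1.00000000e+00]])}
```

View pics/side0.png

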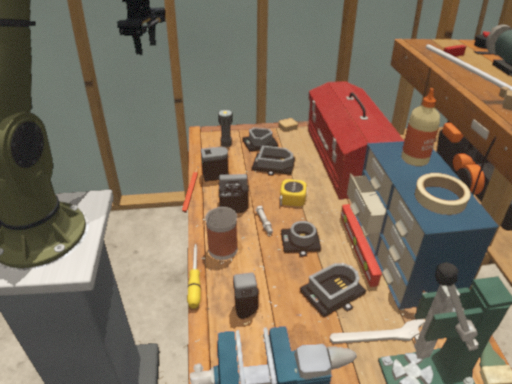

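View pics/top0.png

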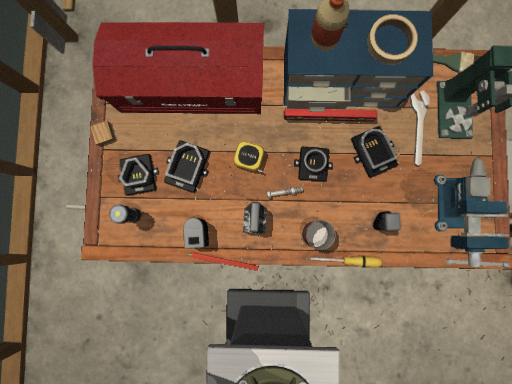

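View pics/wrist0.png

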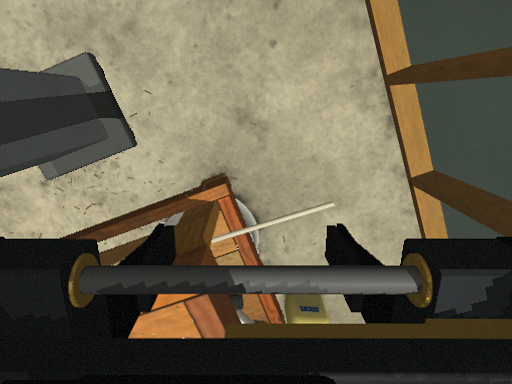

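```bash
cat > h.py <<'E'
from cell import env
import cv2, numpy as np
def cal(c):
    k=env.get_calibration(c); K=np.array([[k['fx'],0,k['cx']],[0,k['fy'],k['cy']],[0,0,1]]); return k,K
def Rt(o): 
    r,p,y=np.radians(o['tool_rot']); c,s=np.cos,np.sin
    Rx=np.array([[1,0,0],[0,c(r),-s(r)],[0,s(r),c(r)]]);Ry=np.array([[c(p),0,s(p)],[0,1,0],[-s(p),0,c(p)]]);Rz=np.array([[c(y),-s(y),0],[s(y),c(y),0],[0,0,1]])
    return Rz@Ry@Rx
def ext(c,o=None):
    k,K=cal(c)
    if c!='wrist': return np.array(k['R']),np.array(k['t']),K,k['D']
    T=np.eye(4);T[:3,:3]=Rt(o);T[:3,3]=o['tool_pos'];W=np.linalg.inv(T@k['hand_eye'])
    return W[:3,:3],W[:3,3],K,k['D']
def unproj(E,uv,z):
    R,t,K,D=E
    n=cv2.undistortPoints(np.array(uv,float).reshape(-1,1,2),K,D)[:,0]
    d=np.c_[n,np.ones(len(n))]@R; C=-R.T@t
    return C+d*((z-C[2])/d[:,2])[:,None]
def proj(E,X):
    R,t,K,D=E
    return cv2.projectPoints(np.array(X,float).reshape(-1,3),cv2.Rodrigues(R)[0],t,K,D)[0][:,0]
E
python3 - <<'E'
from h import *
im=cv2.imread('pics/top0.png'); 
cv2.imwrite('pics/topL.png',cv2.resize(im[120:260,100:260],None,fx=5,fy=4.2857*5/5,interpolation=cv2.INTER_CUBIC) if 0 else cv2.resize(im[120:270,95:265],None,fx=4,fy=4,interpolation=cv2.INTER_CUBIC))
cv2.imwrite('pics/topR.png',cv2.resize(im[120:270,260:430],None,fx=4,fy=4,interpolation=cv2.INTER_CUBIC))
im=cv2.imread('pics/side0.png'); cv2.imwrite('pics/sideU.png',cv2.resize(im[95:325,180:380],None,fx=2.6,fy=2.6,interpolation=cv2.INTER_CUBIC))
env.read_camera('top')
E=ext('top')
zs=dict(torch=.106,compact_pack=.084,drill_pack=.078,garden_pack=.092,torch_charger=.03,compact_charger=.03,drill_charger=.03,garden_charger=.03,open_tin=.094,tape_measure=.035)
for n,z in zs.items():
    for d in env.outline_of('top',n)[:2]:
        print(n,round(d['p'],2),np.round(d['xy'],1),d['mask'].sum(),np.round(unproj(E,d['xy'],z)[0],3))
E
```

```text
torch 0.85 [123.5 214. ] 447 [0.463 0.34  0.106]
compact_pack 0.94 [387.5 223.7] 486 [ 0.454 -0.248  0.084]
drill_pack 0.71 [194.5 232.3] 622 [0.426 0.185 0.078]
garden_pack 0.96 [252.5 215.8] 611 [0.466 0.054 0.092]
torch_charger 0.91 [318.5 159.8] 1023 [ 0.606 -0.101  0.03 ]
torch_charger 0.38 [194.5 231.1] 640 [0.428 0.194 0.03 ]
compact_charger 0.9 [136.6 174.5] 1276 [0.562 0.341 0.03 ]
compact_charger 0.55 [247.5 157.9] 774 [0.608 0.071 0.03 ]
drill_charger 0.73 [374.9 150.8] 1529 [ 0.631 -0.237  0.03 ]
garden_charger 0.9 [187.5 162.4] 1596 [0.594 0.217 0.03 ]
open_tin 0.91 [318.3 232.7] 791 [ 0.431 -0.092  0.094]
open_tin 0.66 [246.1 156.6] 716 [0.599 0.072 0.094]
tape_measure 0.59 [248.7 154.9] 695 [0.614 0.068 0.035]
```

View pics/topL.png

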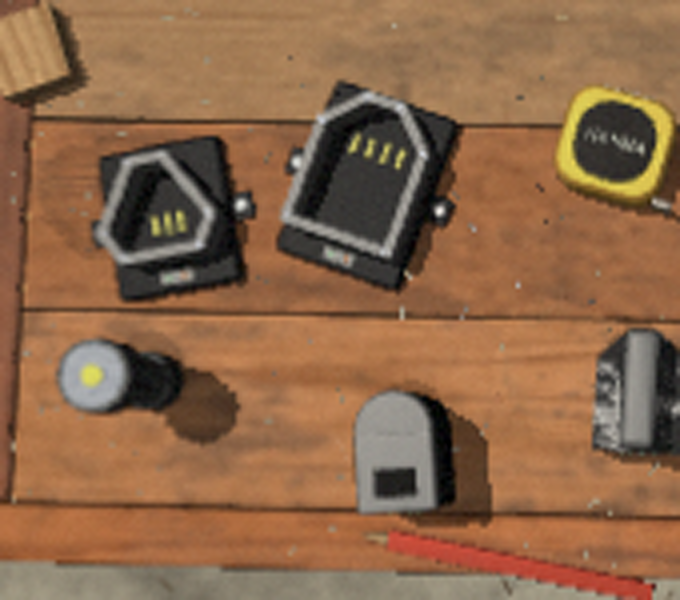

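View pics/topR.png

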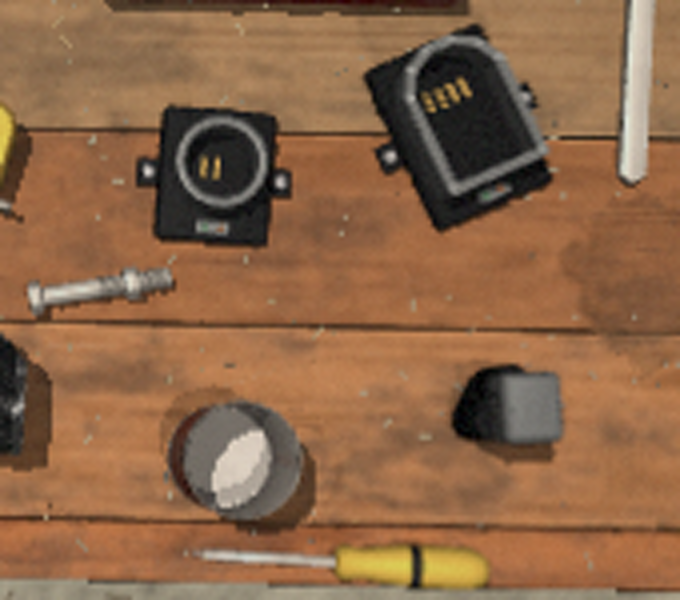

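View pics/sideU.png

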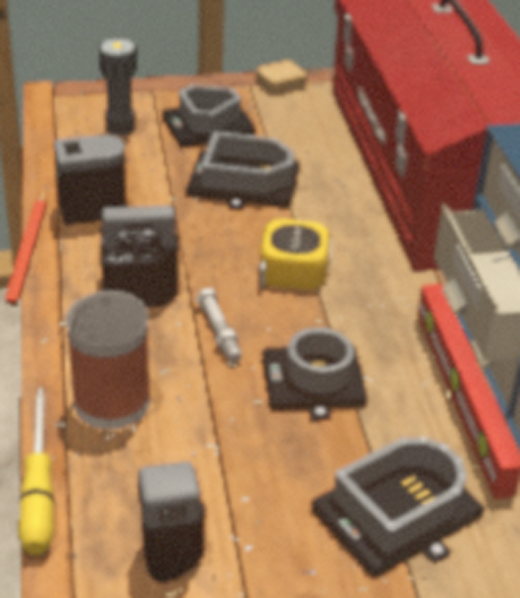

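```bash
cat > fit.py <<'E'
from h import *
from scipy.optimize import minimize
def arc(c,r,a0,a1,n=24):
    a=np.radians(np.linspace(a0,a1,n)); return np.c_[c[0]+r*np.cos(a),c[1]+r*np.sin(a)]
def drill(o): return np.r_[arc((12,0),23+o,-90,90),[[-35-o,23+o],[-35-o,-23-o]]]
def gard(o):
    x,y=36+o,26+o; c=18+o*(2-2**.5)
    return np.array([[x-c,-y],[x,-y+c],[x,y-c],[x-c,y],[-x,y],[-x,-y]])
def comp(o): return np.r_[tuple(arc((15*np.cos(b),15*np.sin(b)),11+o,np.degrees(b)-60,np.degrees(b)+60,9) for b in np.radians([0,120,240]))]
def circ(r): return arc((0,0),r,0,360,40)
def rect(a,b): return np.array([[a,-b],[a,b],[-a,b],[-a,-b]])/2.
M={'torch':[(circ(21),106)],'compact_pack':[(rect(40,34),84),(comp(0),0)],'drill_pack':[(drill(0),78)],'garden_pack':[(rect(66,20),92),(gard(0),56)],
'torch_charger':[(circ(22),38),(circ(28),38)],'compact_charger':[(comp(4),38),(comp(10),38)],'drill_charger':[(drill(4),38),(drill(10),38)],'garden_charger':[(gard(4),38),(gard(10),38)],'open_tin':[(circ(33),94)]}
def dense(P,n=120):
    P=np.r_[P,P[:1]]; s=np.r_[0,np.cumsum(np.hypot(*np.diff(P,axis=0).T))]; q=np.linspace(0,s[-1],n,endpoint=False)
    return np.c_[np.interp(q,s,P[:,0]),np.interp(q,s,P[:,1])]
def pts(name,p,dn=True):
    x,y,w=p; c,s=np.cos(np.radians(w)),np.sin(np.radians(w)); out=[]
    for P,z in M[name]:
        Q=dense(P)/1000 if dn else P/1000
        out.append(np.c_[x+c*Q[:,0]-s*Q[:,1],y+s*Q[:,0]+c*Q[:,1],np.full(len(Q),z/1000)])
    return out
def gmag(im,s):
    g=cv2.cvtColor(im,cv2.COLOR_BGR2GRAY).astype(np.float32); g=cv2.GaussianBlur(g,(0,0),s)
    return np.hypot(cv2.Sobel(g,cv2.CV_32F,1,0),cv2.Sobel(g,cv2.CV_32F,0,1))
def fit(name,p0,views,sig=(2.0,1.0)):
    p=np.array(p0,float)
    for s in sig:
        gs=[(E,gmag(im,s)) for E,im in views]
        def cost(d):
            X=np.vstack(pts(name,p+d*[.001,.001,1])); t=0
            for E,g in gs:
                uv=proj(E,X).astype(np.float32)
                t-=np.sqrt(cv2.remap(g,uv[:,:1].copy(),uv[:,1:].copy(),cv2.INTER_LINEAR)).mean()
            return t
        best=min((minimize(cost,[a,b,c],method='Nelder-Mead',options=dict(initial_simplex=np.array([[a,b,c],[a+4,b,c],[a,b+4,c],[a,b,c+4]]))) for a in(-6,0,6) for b in (-6,0,6) for c in (-5,5)),key=lambda r:r.fun)
        p=p+best.x*[.001,.001,1]
    return p,best.fun
def draw(im,E,fits,s=4):
    b=cv2.resize(im,None,fx=s,fy=s,interpolation=cv2.INTER_CUBIC)
    for n,p in fits.items():
        for X in pts(n,p): cv2.polylines(b,[np.int32(np.round((proj(E,X)+.5)*s-.5))],True,(0,255,0),1)
    return b
E
cat > f0.py <<'E'
from fit import *
import json
g={'torch':(.463,.34,0),'compact_pack':(.454,-.248,0),'drill_pack':(.426,.185,0),'garden_pack':(.466,.054,0),'torch_charger':(.6,-.098,0),'compact_charger':(.57,.34,8),'drill_charger':(.631,-.237,20),'garden_charger':(.594,.217,-16),'open_tin':(.431,-.092,0)}
t=cv2.imread('pics/top0.png');s=cv2.imread('pics/side0.png');Et,Es=ext('top'),ext('side')
F={}
for n,p in g.items():
    a,fa=fit(n,p,[(Et,t)]); b,fb=fit(n,p,[(Et,t),(Es,s)]); print(n,np.round(a,4),round(fa,1),np.round(b,4),round(fb,1)); F[n]=b.tolist()
json.dump(F,open('F.json','w'))
b=draw(t,Et,F); cv2.imwrite('pics/oL.png',b[480:1080,380:1060]);cv2.imwrite('pics/oR.png',b[480:1080,1040:1720])
b=draw(s,Es,F,3); cv2.imwrite('pics/oS.png',b[300:900,560:1140])
E
python3 f0.py
```

```text
torch [ 0.4657  0.3197 10.2348] -11.2 [ 0.467   0.3496 -6.62  ] -22.6
compact_pack [ 0.4612 -0.2607 -1.3148] -10.7 [ 0.4608 -0.2616  4.3387] -19.6
drill_pack [0.4294 0.1793 8.5858] -10.5 [0.4357 0.1807 9.2691] -21.0
garden_pack [ 0.4575  0.0516 -3.5434] -10.6 [ 0.4659  0.0506 -7.7697] -19.5
torch_charger [  0.6041  -0.0909 -20.4585] -13.2 [ 0.6042 -0.0912  2.0827] -22.4
compact_charger [ 0.5662  0.3472 12.1476] -14.1 [ 0.5662  0.3469 11.6252] -22.6
drill_charger [ 0.6399 -0.2388 25.3184] -12.3 [ 0.64   -0.2406 24.9453] -22.5
garden_charger [  0.5951   0.2223 -18.2379] -14.2 [  0.5954   0.2224 -18.1747] -24.3
open_tin [ 0.4345 -0.0806 -3.9087] -10.1 [ 0.4292 -0.099   6.3562] -17.5
```

View pics/oL.png

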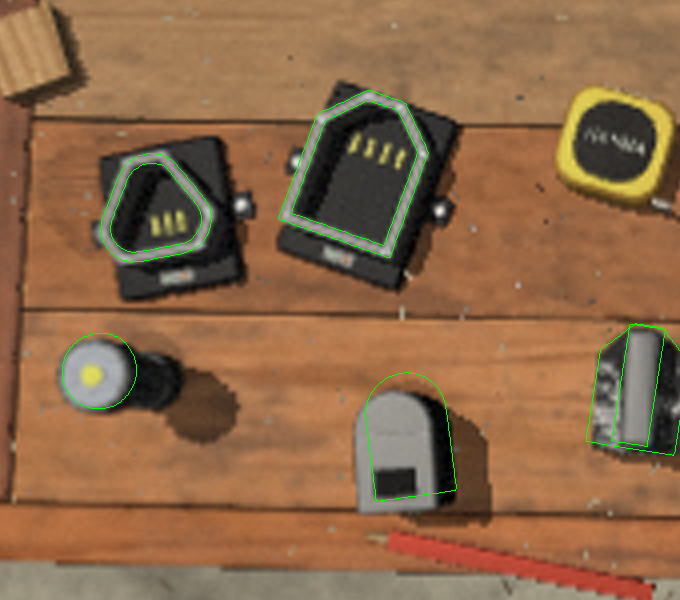

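View pics/oR.png

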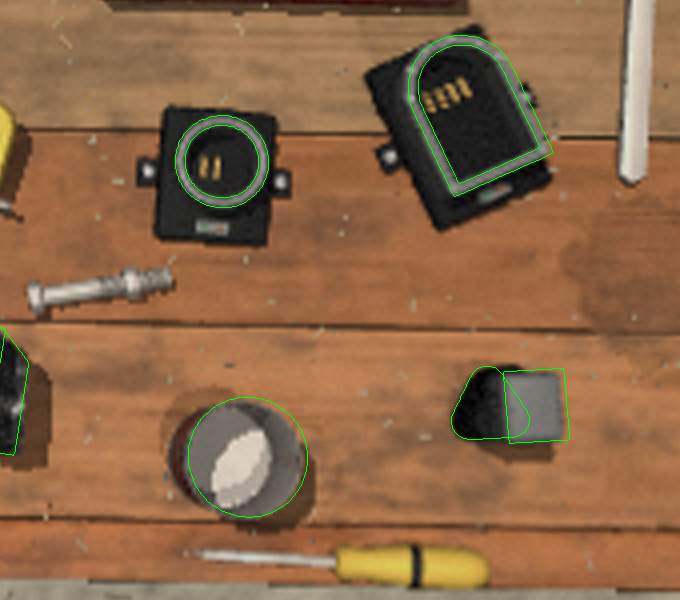

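View pics/oS.png

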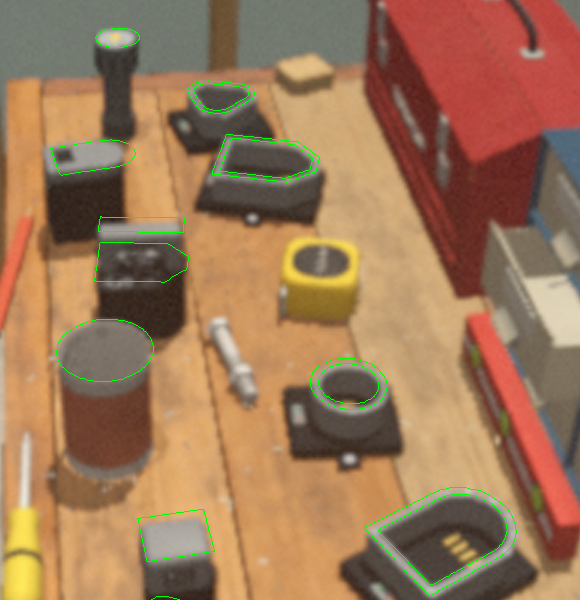

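```bash
cat > plan.py <<'E'
from h import *
import sys,json
def plan(x,y,z,yaw,v=45,w=8,o=None):
    o=o or env.get_obs(); p=np.array(o['tool_pos']); a=o['tool_rot'][2]
    d=np.array([x,y,z])-p; dy=(yaw-a+180)%360-180
    n=int(np.ceil(max(np.linalg.norm(d)*1000/v,abs(dy)/w,1)))
    # row-wise: shift in current axes, then turn; the summed path is straight
    dyr=round(dy/n,1); out=[]; q=np.zeros(3); A=a
    for i in range(n):
        tgt=d*(i+1)/n-q; c,s=np.cos(np.radians(A)),np.sin(np.radians(A))
        R=np.array([[c,0,-s],[s,0,c],[0,-1,0]])
        loc=np.round(R.T@tgt*1000,0 if i<n-1 else 1); q=q+R@loc/1000; out.append([loc.tolist(),[0,-dyr,0]]); A+=dyr
    print('now',np.round(p*1000,1),np.round(o['tool_rot'],2),'F',np.round(o['force'],1),'w',round(o['grip_width']*1000,1),'t',round(o['time_s'],2))
    print(n,json.dumps(out))
if __name__=='__main__': plan(*map(float,sys.argv[1:]))
E
python3 plan.py .467 .35 .22 90
```

```text
now [230.7 607.7 222.6] [-9.000e+01 -1.000e-02  6.921e+01] F [-0.2 -0.4  0.4] w 86.9 t 0.7
8 [[[-20.0, 0.0, -39.0], [0, -2.6, 0]], [[-21.0, 1.0, -38.0], [0, -2.6, 0]], [[-23.0, -0.0, -37.0], [0, -2.6, 0]], [[-25.0, 0.0, -36.0], [0, -2.6, 0]], [[-26.0, 1.0, -35.0], [0, -2.6, 0]], [[-28.0, -0.0, -34.0], [0, -2.6, 0]], [[-30.0, 0.0, -32.0], [0, -2.6, 0]], [[-30.4, 0.6, -31.1], [0, -2.6, 0]]]
```

Request:
{"api": "carry_out", "payload": {
  "targets": [
    [[-20, 0, -39], [0, -2.6, 0]],
    [[-21, 0, -38], [0, -2.6, 0]],
    [[-23, 0, -37], [0, -2.6, 0]],
    [[-25, 0, -36], [0, -2.6, 0]],
    [[-26, 0, -35], [0, -2.6, 0]],
    [[-28, 0, -34], [0, -2.6, 0]],
    [[-30, 0, -32], [0, -2.6, 0]],
    [[-30, 0, -31], [0, -2.6, 0]],
    [[0, 0, 0], [0, 0, 0]],
    [[0, 0, 0], [0, 0, 0]]
  ],
  "jaw": 1
}}

```text
time_s: 1.7
tool_pos: [0.4678, 0.3494, 0.2227]
tool_rot: [-90.0, -0.0, 89.8]
force: [-1.4, 0.3, -0.2]
grip_width: 0.0867
```

```bash
cat > look.py <<'E'
from fit import *
import sys,pickle
# usage: look.py tag name  -> wrist image + saved obs
tag=sys.argv[1]
o=env.get_obs(); im=env.read_camera('wrist')[...,::-1].copy(); cv2.imwrite(f'pics/w_{tag}.png',im); pickle.dump(o,open(f'pics/w_{tag}.pkl','wb'))
print(np.round(o['tool_pos'],4),np.round(o['tool_rot'],2),'F',np.round(o['force'],1),'w',o['grip_width'],'t',o['time_s'])
E
python3 look.py a
```

```text
[0.4678 0.3494 0.2227] [-9.000e+01 -2.000e-02  8.982e+01] F [-1.4  0.3 -0.2] w 0.08673895887168623 t 1.7
```

View pics/w_a.png

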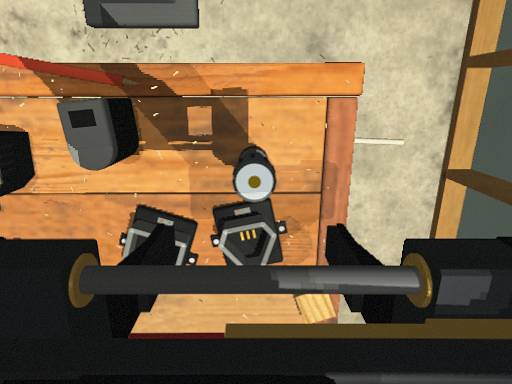

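```bash
cat > wf.py <<'E'
from fit import *
import sys,pickle,json
# wf.py tag name x y yaw [name x y yaw ...]
tag=sys.argv[1]; o=pickle.load(open(f'pics/w_{tag}.pkl','rb')); im=cv2.imread(f'pics/w_{tag}.png'); E=ext('wrist',o)
t=cv2.imread('pics/top0.png');s=cv2.imread('pics/side0.png')
a=sys.argv[2:]; F={}
for i in range(0,len(a),4):
    n=a[i];p=[float(v) for v in a[i+1:i+4]]
    r,f=fit(n,p,[(E,im)],sig=(1.5,.8)); print(n,np.round(r,4),round(f,2)); F[n]=r
b=draw(im,E,F,3); c=np.vstack([np.vstack([proj(E,X) for X in pts(n,F[n])]) for n in F]).mean(0)*3
x0=int(np.clip(c[0]-390,0,1536-780));y0=int(np.clip(c[1]-290,0,1152-580)); cv2.imwrite(f'pics/wo_{tag}.png',b[y0:y0+580,x0:x0+780])
E
python3 wf.py a torch .467 .35 0 drill_pack .425 .19 0 compact_charger .5662 .3469 11.6; python3 plan.py .467 .35 .105 90
```

```text
torch [ 0.4602  0.3526 11.9191] -13.58
drill_pack [0.4242 0.1892 3.6371] -11.52
compact_charger [ 0.5651  0.3462 12.6803] -14.17
now [466.5 351.  222.6] [-8.997e+01 -5.000e-02  9.000e+01] F [-0.9  1.  -1. ] w 87.2 t 1.75
3 [[[-0.0, 39.0, -0.0], [0, 0.0, 0]], [[-1.0, 39.0, -0.0], [0, 0.0, 0]], [[0.0, 39.6, -0.5], [0, 0.0, 0]]]
```

View pics/wo_a.png

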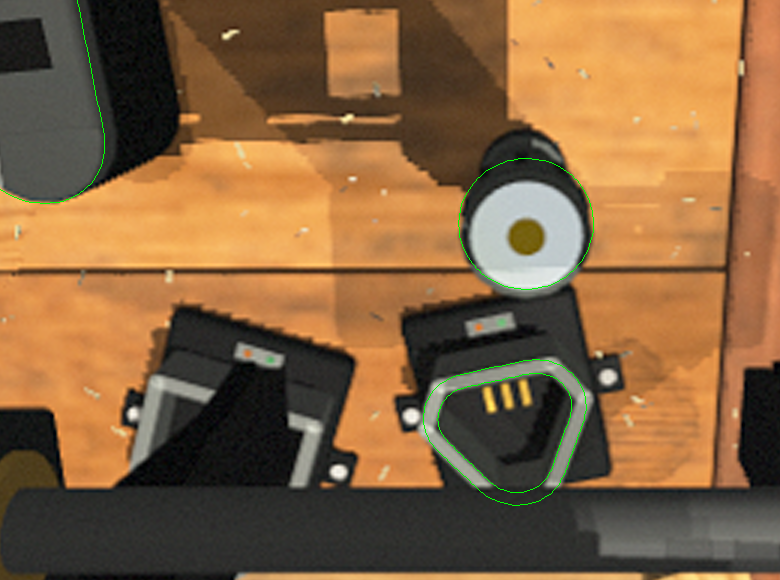

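Run:
```python
from h import *
import pickle
o=pickle.load(open('pics/w_a.pkl','rb')); E=ext('wrist',o)
im=cv2.imread('pics/w_a.png'); 
hsv=cv2.cvtColor(im,cv2.COLOR_BGR2HSV); roi=hsv[160:205,225:285]
m=((roi[...,1]<60)&(roi[...,2]>170)).astype(np.uint8); c=cv2.findContours(m,0,1)[0]; c=max(c,key=cv2.contourArea); print(cv2.fitEllipse(cv2.convexHull(c)))
uv=np.array(cv2.fitEllipse(cv2.convexHull(c))[0])+[225,160]; print(uv,unproj(E,[uv],.106))
t=cv2.imread('pics/top0.png')[195:230,105:145];h=cv2.cvtColor(t,cv2.COLOR_BGR2HSV); y=((h[...,0]>20)&(h[...,0]<35)&(h[...,1]>110)&(h[...,2]>150)); print(y.sum()); v,u=np.nonzero(y); print(u.mean()+105,v.mean()+195, unproj(ext('top'),[[u.mean()+105,v.mean()+195]],.106))
```

```text
((29.069721221923828, 21.369020462036133), (35.740234375, 36.44260025024414), 85.56641387939453)
[254.06972122 181.36902046] [[0.46382207 0.35278087 0.106     ]]
15
117.4 213.4 [[0.4643566  0.35387879 0.106     ]]
```

Request:
{"api": "carry_out", "payload": {
  "targets": [
    [[2, 40, 2.5], [0, 0, 0]],
    [[0, 45, 0], [0, 0, 0]],
    [[0, 40, 0], [0, 0, 0]],
    [[0, 23, 0], [0, 0, 0]],
    [[0, 0, 0], [0, 0, 0]]
  ]
}}

```text
time_s: 2.25
tool_pos: [0.4604, 0.3524, 0.0706]
tool_rot: [-89.6, 0.3, 90.2]
force: [-0.4, -0.6, -0.2]
grip_width: 0.0871
```

Request:
{"api": "carry_out", "payload": {
  "targets": [
    [[0, 0, 0], [0, 0, 0]],
    [[0, 0, 0], [0, 0, 0]],
    [[0, 0, 0], [0, 0, 0]],
    [[0, 0, 0], [0, 0, 0]],
    [[0, 0, 0], [0, 0, 0]],
    [[0, 0, 0], [0, 0, 0]],
    [[0, 0, 0], [0, 0, 0]],
    [[0, 0, 0], [0, 0, 0]]
  ],
  "jaw": 0,
  "squeeze": 25
}}

```text
time_s: 3.05
tool_pos: [0.4646, 0.3526, 0.0748]
tool_rot: [-90.0, -0.0, 90.0]
force: [-0.1, 0.5, -0.1]
grip_width: 0.0412
```

Request:
{"api": "carry_out", "payload": {
  "targets": [
    [[0, -20, 0], [0, 0, 0]],
    [[0, -45, 0], [0, 0, 0]],
    [[0, -45, 0], [0, 0, 0]],
    [[-15, -15, -5], [0, 0, 0]],
    [[-30, 0, -10], [0, 0, 0]],
    [[-40, 0, -12], [0, 0, 0]],
    [[-42, 0, -13], [0, 0, 0]],
    [[-42, 0, -13], [0, 0, 0]],
    [[-42, 0, -13], [0, 0, 0]],
    [[-42, 0, -13], [0, 0, 0]],
    [[-42, 0, -13], [0, 0, 0]]
  ]
}}

```text
time_s: 4.15
tool_pos: [0.5558, 0.0546, 0.1982]
tool_rot: [-89.9, 0.0, 90.0]
force: [0.4, 1.0, -1.4]
grip_width: 0.0413
```

```bash
python3 plan.py .604 -.0913 .195 90
```

```text
now [555.8  54.6 198.2] [-8.988e+01  4.000e-02  8.997e+01] F [ 0.4  1.  -1.4] w 41.3 t 4.15
4 [[[-36.0, 1.0, -12.0], [0, -0.0, 0]], [[-37.0, 1.0, -12.0], [0, -0.0, 0]], [[-36.0, 0.0, -12.0], [0, -0.0, 0]], [[-36.8, 1.2, -12.3], [0, -0.0, 0]]]
```

Request:
{"api": "carry_out", "payload": {
  "targets": [
    [[-42, 0, -13], [0, 0, 0]],
    [[-42, 0, -13], [0, 0, 0]],
    [[-35, 0, -12], [0, 0, 0]],
    [[-20, 0, -6], [0, 0, 0]],
    [[-9, 0, -3], [0, 0, 0]],
    [[0, 0, 0], [0, 0, 0]],
    [[0, 0, 0], [0, 0, 0]],
    [[0, 0, 0], [0, 0, 0]]
  ]
}}

```text
time_s: 4.95
tool_pos: [0.6033, -0.0882, 0.1993]
tool_rot: [-90.0, -0.1, 90.2]
force: [-0.0, 0.8, -2.3]
grip_width: 0.041
```

```bash
python3 look.py b; python3 wf.py b torch_charger .604 -.0913 0
```

```text
[ 0.6033 -0.0882  0.1993] [-8.997e+01 -7.000e-02  9.018e+01] F [-0.   0.8 -2.3] w 0.040995389281040386 t 4.95
torch_charger [ 0.6037 -0.093  20.9976] -11.5
```

View pics/wo_b.png

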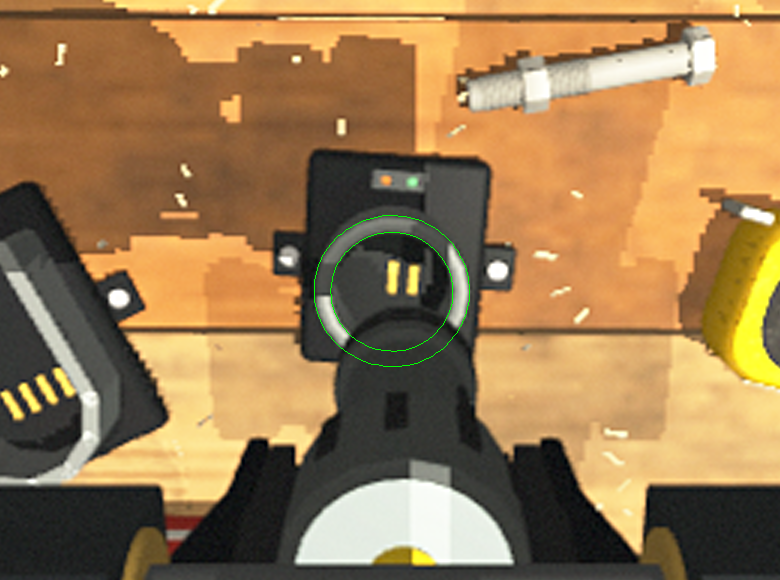

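Run:
```python
from h import *
for i in range(3):
    env.read_camera('top'); o=env.get_obs(); print(np.round(o['tool_pos']*1000,1),np.round(o['tool_rot'],2))
```

```text
[603.5 -88.7 199.6] [-9.000e+01 -5.000e-02  9.016e+01]
[603.5 -89.1 199.6] [-9.001e+01 -3.000e-02  9.014e+01]
[603.6 -89.4 199.7] [-9.001e+01 -3.000e-02  9.011e+01]
```

Request:
{"api": "carry_out", "payload": {
  "targets": [
    [[-1.5, 20, 0], [0, 0, 0]],
    [[0, 30, 0], [0, 0, 0]],
    [[0, 20, 0], [0, 0, 0]],
    [[0, 15, 0], [0, 0, 0]],
    [[0, 10, 0], [0, 0, 0]],
    [[0, 5, 0], [0, 0, 0]],
    [[0, 5, 0], [0, 0, 0]],
    [[0, 3, 0], [0, 0, 0]],
    [[0, 2, 0], [0, 0, 0]],
    [[0, 1.5, 0], [0, 0, 0]],
    [[0, 0, 0], [0, 0, 0]],
    [[0, 0, 0], [0, 0, 0]]
  ]
}}

```text
time_s: 6.35
tool_pos: [0.6037, -0.0921, 0.0883]
tool_rot: [-90.0, -0.0, 90.0]
force: [0.1, 0.5, -2.3]
grip_width: 0.0409
```

```bash
python3 look.py c
```

```text
[ 0.6037 -0.0921  0.0883] [-90.03  -0.    90.01] F [ 0.1  0.5 -2.3] w 0.04094791139435469 t 6.35
```

View pics/w_c.png

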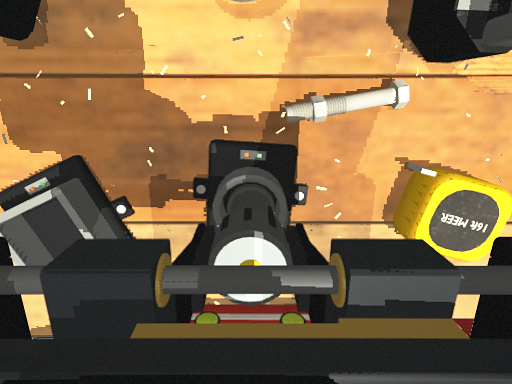

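Request:
{"api": "carry_out", "payload": {
  "targets": [
    [[0, 0.7, 0], [0, 0, 0]],
    [[0, 0.8, 0], [0, 0, 0]],
    [[0, 0.5, 0], [0, 0, 0]],
    [[0, 0, 0], [0, 0, 0]]
  ]
}}

```text
time_s: 6.8
tool_pos: [0.604, -0.092, 0.0868]
tool_rot: [-90.1, -0.0, 90.0]
force: [-0.7, 0.5, 2.9]
grip_width: 0.0411
```

Request:
{"api": "carry_out", "payload": {
  "targets": [
    [[0, 0, 0], [0, 0, 0]],
    [[0, 0, 0], [0, 0, 0]],
    [[0, 0, 0], [0, 0, 0]],
    [[0, 0, 0], [0, 0, 0]],
    [[0, 0, 0], [0, 0, 0]],
    [[0, -20, 0], [0, 0, 0]],
    [[0, -40, 0], [0, 0, 0]],
    [[0, -45, 0], [0, 0, 0]],
    [[0, -30, 0], [0, 0, 0]]
  ],
  "jaw": 1
}}

```text
time_s: 7.7
tool_pos: [0.6044, -0.0924, 0.2243]
tool_rot: [-90.2, 0.0, 90.0]
force: [0.7, 0.1, 0.7]
grip_width: 0.087
```

```bash
python3 plan.py .425 .189 .22 93.5
```

```text
now [604.4 -92.4 224.3] [-9.02e+01  1.00e-02  9.00e+01] F [0.7 0.1 0.7] w 87.0 t 7.7
8 [[[35.0, 1.0, 22.0], [0, -0.4, 0]], [[36.0, 0.0, 23.0], [0, -0.4, 0]], [[35.0, 1.0, 22.0], [0, -0.4, 0]], [[36.0, 0.0, 21.0], [0, -0.4, 0]], [[35.0, 1.0, 22.0], [0, -0.4, 0]], [[36.0, 0.0, 21.0], [0, -0.4, 0]], [[36.0, 1.0, 21.0], [0, -0.4, 0]], [[36.6, 0.3, 20.5], [0, -0.4, 0]]]
```

Request:
{"api": "carry_out", "payload": {
  "targets": [
    [[24, 0, 24], [0, 0.8, 0]],
    [[32, 0, 31], [0, 0.8, 0]],
    [[32, 0, 31], [0, 0.8, 0]],
    [[32, 0, 31], [0, 0.8, 0]],
    [[24, 0, 24], [0, 0.8, 0]],
    [[0, 0, 0], [0, 0, 0]],
    [[0, 0, 0], [0, 0, 0]],
    [[0, 0, 0], [0, 0, 0]],
    [[0, 0, 0], [0, 0, 0]]
  ]
}}

```text
time_s: 8.6
tool_pos: [0.4673, 0.0546, 0.221]
tool_rot: [-90.0, 0.0, 85.9]
force: [0.6, 0.1, 0.6]
grip_width: 0.0871
```

```bash
python3 look.py d; python3 wf.py d garden_pack .462 .052 -4
```

```text
[0.4673 0.0546 0.221 ] [-9.000e+01  2.000e-02  8.588e+01] F [0.6 0.1 0.6] w 0.08713335369593025 t 8.6
garden_pack [ 0.4627  0.0492 -2.6081] -10.6
```

View pics/wo_d.png

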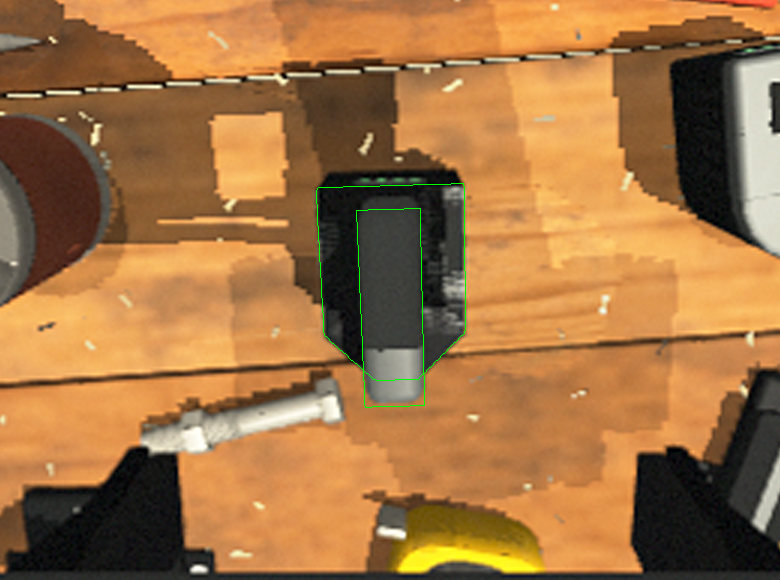

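```bash
python3 plan.py .4617 .0493 .064 87.4 45
```

```text
now [467.2  54.7 221. ] [-9.000e+01  2.000e-02  8.589e+01] F [-0.3 -0.1  0.1] w 86.7 t 8.65
4 [[[-1.0, 39.0, 1.0], [0, -0.4, 0]], [[-2.0, 39.0, 2.0], [0, -0.4, 0]], [[-1.0, 40.0, 1.0], [0, -0.4, 0]], [[-1.7, 39.0, 1.2], [0, -0.4, 0]]]
```

Request:
{"api": "carry_out", "payload": {
  "targets": [
    [[-2.5, 40, 2], [0, -0.8, 0]],
    [[-3, 40, 3], [0, -0.7, 0]],
    [[0, 40, 0.5], [0, 0, 0]],
    [[0, 25, 0], [0, 0, 0]],
    [[0, 12, 0], [0, 0, 0]],
    [[0, 0, 0], [0, 0, 0]],
    [[0, 0, 0], [0, 0, 0]]
  ]
}}

```text
time_s: 9.35
tool_pos: [0.4619, 0.0505, 0.0651]
tool_rot: [-90.1, -0.0, 87.5]
force: [1.1, 0.6, -0.8]
grip_width: 0.0871
```

Request:
{"api": "carry_out", "payload": {
  "targets": [
    [[0, 0, 0], [0, 0, 0]],
    [[0, 0, 0], [0, 0, 0]],
    [[0, 0, 0], [0, 0, 0]],
    [[0, 0, 0], [0, 0, 0]],
    [[0, 0, 0], [0, 0, 0]],
    [[0, 0, 0], [0, 0, 0]],
    [[0, 0, 0], [0, 0, 0]],
    [[0, 0, 0], [0, 0, 0]],
    [[0, 0, 0], [0, 0, 0]],
    [[0, 0, 0], [0, 0, 0]]
  ],
  "jaw": 0,
  "squeeze": 40
}}

```text
time_s: 10.35
tool_pos: [0.4608, 0.0502, 0.064]
tool_rot: [-90.0, 0.0, 87.5]
force: [-0.3, -1.1, 0.4]
grip_width: 0.0195
```

Request:
{"api": "carry_out", "payload": {
  "targets": [
    [[0, -15, 0], [0, 0, 0]],
    [[0, -35, 0], [0, 0, 0]],
    [[0, -40, 0], [0, 0, 0]],
    [[0, -20, 0], [0, 0, 0]],
    [[0, -10, 0], [0, 0, 0]]
  ]
}}

```text
time_s: 10.85
tool_pos: [0.4611, 0.0508, 0.1852]
tool_rot: [-90.1, -0.0, 87.5]
force: [0.2, 0.1, -6.5]
grip_width: 0.0195
```

```bash
python3 plan.py .595 .2223 .184 71.8 30 3
```

```text
now [461.1  50.8 185.2] [-9.008e+01 -4.000e-02  8.752e+01] F [ 0.2  0.1 -6.5] w 19.5 t 10.85
8 [[[22.0, 0.0, -16.0], [0, 2.0, 0]], [[23.0, 0.0, -15.0], [0, 2.0, 0]], [[23.0, 0.0, -14.0], [0, 2.0, 0]], [[24.0, 1.0, -13.0], [0, 2.0, 0]], [[24.0, -0.0, -13.0], [0, 2.0, 0]], [[24.0, -0.0, -12.0], [0, 2.0, 0]], [[25.0, 0.0, -11.0], [0, 2.0, 0]], [[25.6, 0.2, -9.5], [0, 2.0, 0]]]
```

Request:
{"api": "carry_out", "payload": {
  "targets": [
    [[22, 0, -16], [0, 2, 0]],
    [[23, 0, -15], [0, 2, 0]],
    [[23, 0, -14], [0, 2, 0]],
    [[24, 0, -13], [0, 2, 0]],
    [[24, 0, -13], [0, 2, 0]],
    [[24, 0, -12], [0, 2, 0]],
    [[25, 0, -11], [0, 2, 0]],
    [[25.5, 0, -9.5], [0, 1.7, 0]],
    [[0, 0, 0], [0, 0, 0]],
    [[0, 0, 0], [0, 0, 0]],
    [[0, 0, 0], [0, 0, 0]],
    [[0, 0, 0], [0, 0, 0]]
  ]
}}

```text
time_s: 12.05
tool_pos: [0.5942, 0.2207, 0.1834]
tool_rot: [-90.0, 0.1, 71.7]
force: [-0.0, -0.6, -5.8]
grip_width: 0.0198
```

```bash
python3 look.py e; python3 wf.py e garden_charger .595 .2223 -18; python3 plan.py .595 .2223 .184 71.8 30 3
```

```text
[0.5942 0.2207 0.1834] [-8.995e+01  7.000e-02  7.174e+01] F [-0.  -0.6 -5.8] w 0.01976343956756009 t 12.05
garden_charger [0.5834 0.2317 5.9192] -8.17
now [594.4 220.9 183.8] [-8.998e+01  3.000e-02  7.175e+01] F [-0.   0.1 -4.8] w 19.3 t 12.1
1 [[[1.5, -0.2, -0.2], [0, -0.1, 0]]]
```

View pics/wo_e.png

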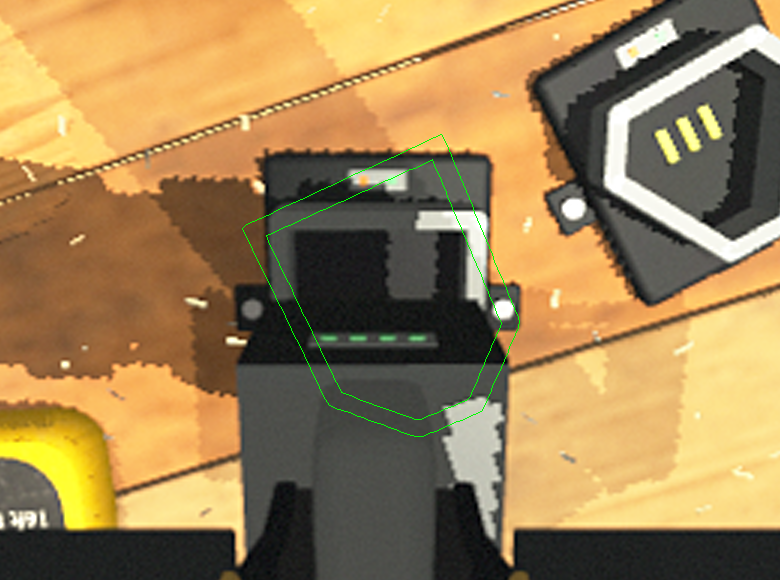

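```bash
cat > ov.py <<'E'
from fit import *
import sys,pickle
# ov.py tag charger x y yaw pack dz  : overlay charger estimate, held pack (center at TCP, given base z)
tag=sys.argv[1]; o=pickle.load(open(f'pics/w_{tag}.pkl','rb')); im=cv2.imread(f'pics/w_{tag}.png'); E=ext('wrist',o)
ch=sys.argv[2]; p=[float(v) for v in sys.argv[3:6]]
b=draw(im,E,{ch:p},3)
if len(sys.argv)>6:
    pk=sys.argv[6]; px,py,pw,pz=map(float,sys.argv[7:11])
    for (P,z) in M[pk]:
        for zz in {0,z}:
            X=pts(pk,(px,py,pw))[[q[1] for q in M[pk]].index(z)].copy(); X[:,2]=pz+zz/1000
            cv2.polylines(b,[np.int32(proj(E,X)*3+1)],True,(255,0,255) if zz else (255,255,0),1)
c=pts(ch,p)[0].mean(0); c=proj(E,[c])[0]*3
x0=int(np.clip(c[0]-390,0,1536-780));y0=int(np.clip(c[1]-290,0,1152-580)); cv2.imwrite(f'pics/ov_{tag}.png',b[y0:y0+580,x0:x0+780])
E
python3 ov.py e garden_charger .5952 .2223 -18.2 garden_pack .5944 .2209 -18.3 .12
```

```text
(no output)
```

View pics/ov_e.png

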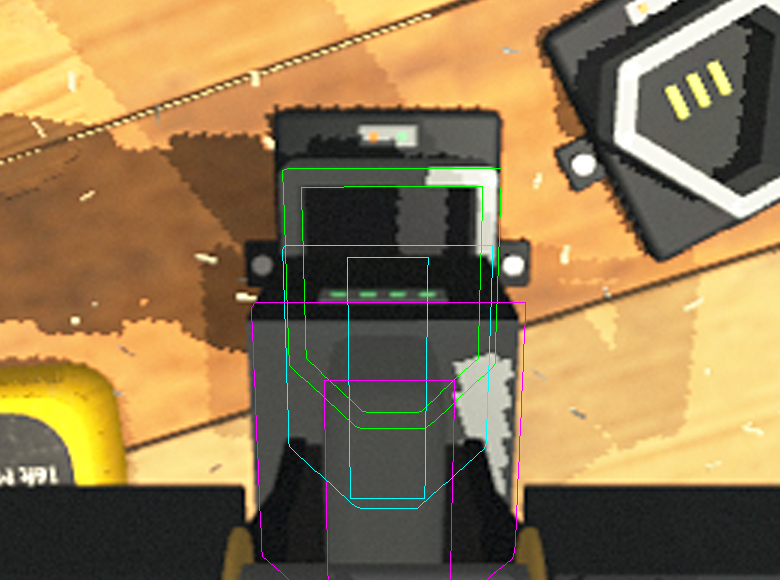

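Request:
{"api": "carry_out", "payload": {
  "targets": [
    [[1, 25, 0], [0, 0, 0]],
    [[0, 30, 0], [0, 0, 0]],
    [[0, 17, 0], [0, 0, 0]],
    [[0, 0, 0], [0, 0, 0]],
    [[0, 0, 0], [0, 0, 0]],
    [[0, 0, 0], [0, 0, 0]]
  ]
}}

```text
time_s: 12.7
tool_pos: [0.5963, 0.2232, 0.114]
tool_rot: [-90.1, -0.1, 71.8]
force: [0.8, -0.5, -4.7]
grip_width: 0.0195
```

```bash
python3 look.py f;  python3 ov.py f garden_charger .5952 .2223 -18.2 garden_pack .5948 .2218 -18.3 .048
python3 - <<'E'
from h import *
im=env.read_camera('side')[...,::-1]; cv2.imwrite('pics/s_f.png',cv2.resize(im[90:240,180:340],None,fx=4,fy=4,interpolation=2))
E
```

```text
[0.5963 0.2232 0.114 ] [-90.14  -0.13  71.8 ] F [ 0.8 -0.5 -4.7] w 0.01947266745436481 t 12.7
```

View pics/ov_f.png

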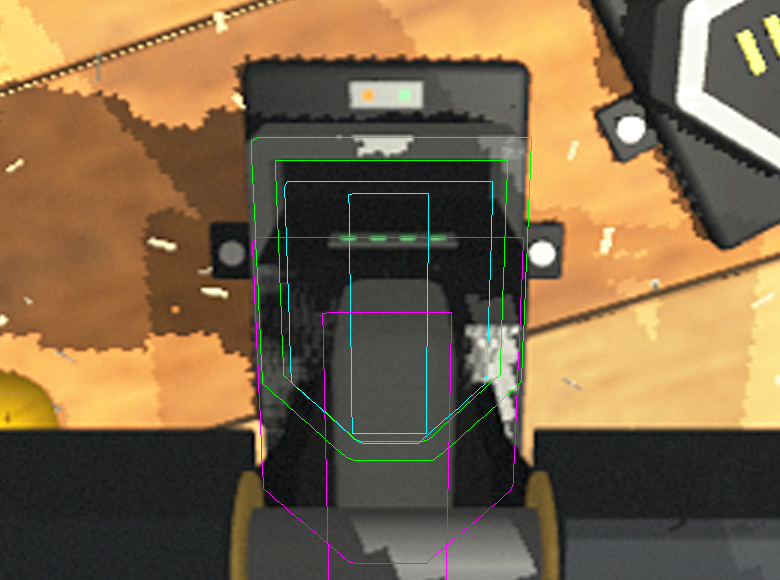

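View pics/s_f.png

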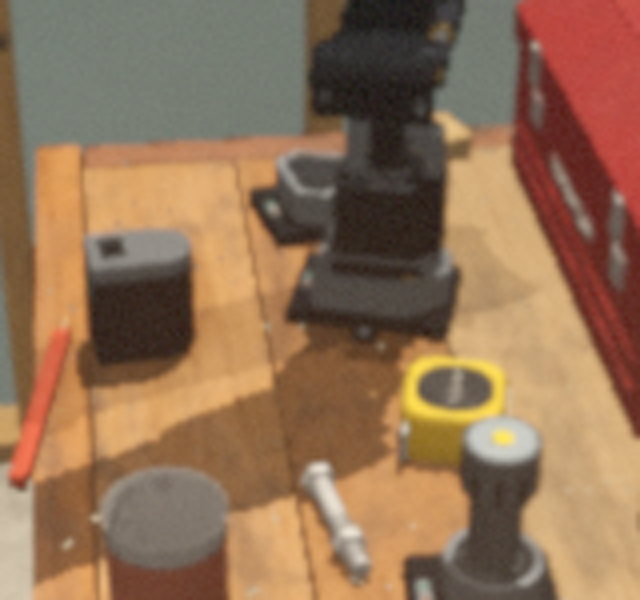

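Run:
```python
from h import *
im=cv2.imread('pics/w_f.png')[60:200,160:310]
g=(255*(im/255.)**.45).astype(np.uint8); cv2.imwrite('pics/zf.png',cv2.resize(g,None,fx=4,fy=4,interpolation=cv2.INTER_NEAREST))
```

```text
(no output)
```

View pics/zf.png

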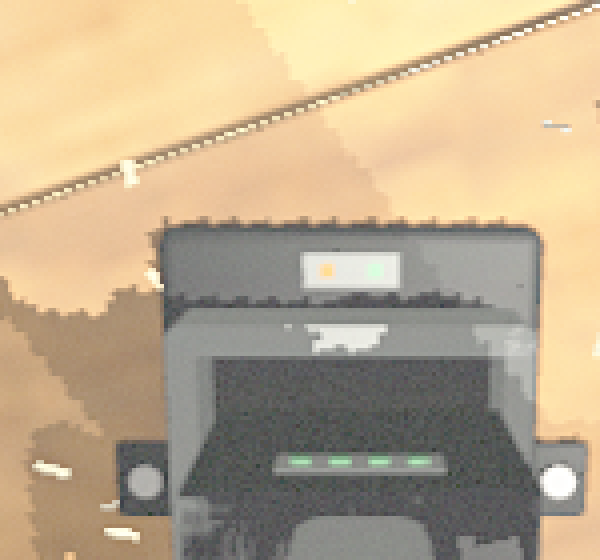

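Run:
```python
from h import *
import pickle
o=pickle.load(open('pics/w_f.pkl','rb'));E=ext('wrist',o)
c,s=np.cos(np.radians(-18.2)),np.sin(np.radians(-18.2))
for n,u,v,z in [('outer',248,140.7,.038),('inner',248,149,.038),('packbottom',248,161,.050),('packbottom+1',248,164,.050),('packtop',248,184,.106)]:
    X=unproj(E,[[u,v]],z)[0]-[.5952,.2223,0]; print(n,np.round([1000*(c*X[0]+s*X[1]),1000*(-s*X[0]+c*X[1])],1))
```

```text
outer [-46.5  -0.8]
inner [-40.1  -0.8]
packbottom [-33.1  -0.7]
packbottom+1 [-30.8  -0.8]
packtop [-31.2  -0.5]
```

Request:
{"api": "carry_out", "payload": {
  "targets": [
    [[0, 0, 3.7], [0, 0, 0]],
    [[0, 4, 0], [0, 0, 0]],
    [[0, 6, 0], [0, 0, 0]],
    [[0, 6, 0], [0, 0, 0]],
    [[0, 5, 0], [0, 0, 0]],
    [[0, 0, 0], [0, 0, 0]],
    [[0, 0, 0], [0, 0, 0]]
  ]
}}

```text
time_s: 13.5
tool_pos: [0.5914, 0.224, 0.0907]
tool_rot: [-90.0, 0.0, 71.8]
force: [-0.6, 0.1, -5.4]
grip_width: 0.0194
```

```bash
python3 look.py g
python3 - <<'E'
from h import *
im=cv2.imread('pics/w_g.png')[60:200,160:310]
g=(255*(im/255.)**.45).astype(np.uint8); cv2.imwrite('pics/zg.png',cv2.resize(g,None,fx=4,fy=4,interpolation=cv2.INTER_NEAREST))
E
```

```text
[0.5914 0.224  0.0907] [-8.998e+01  2.000e-02  7.181e+01] F [-0.6  0.1 -5.4] w 0.019431482756216013 t 13.5
```

View pics/zg.png

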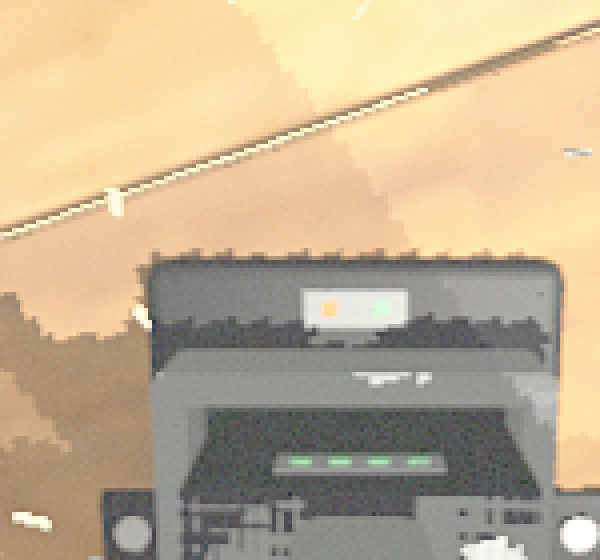

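Request:
{"api": "carry_out", "payload": {
  "targets": [
    [[0, 5, 0], [0, 0, 0]],
    [[0, 4, 0], [0, 0, 0]],
    [[0, 3, 0], [0, 0, 0]],
    [[0, 2, 0], [0, 0, 0]],
    [[0, 1, 0], [0, 0, 0]],
    [[0, 0, 0], [0, 0, 0]],
    [[0, 0, 0], [0, 0, 0]]
  ]
}}

```text
time_s: 14.25
tool_pos: [0.5917, 0.2242, 0.0762]
tool_rot: [-90.0, -0.0, 71.8]
force: [-1.2, -0.2, -5.5]
grip_width: 0.0193
```

Request:
{"api": "carry_out", "payload": {
  "targets": [
    [[0, 0.7, 0], [0, 0, 0]],
    [[0, 0.7, 0], [0, 0, 0]],
    [[0, 0, 0], [0, 0, 0]]
  ]
}}

```text
time_s: 14.55
tool_pos: [0.5918, 0.2242, 0.0761]
tool_rot: [-90.0, -0.0, 71.8]
force: [-3.8, -1.8, 5.6]
grip_width: 0.0199
```

Contact, at floor height. Release and rise.

Request:
{"api": "carry_out", "payload": {
  "targets": [
    [[0, 0, 0], [0, 0, 0]],
    [[0, 0, 0], [0, 0, 0]],
    [[0, 0, 0], [0, 0, 0]],
    [[0, 0, 0], [0, 0, 0]],
    [[0, 0, 0], [0, 0, 0]],
    [[0, -10, 0], [0, 0, 0]],
    [[0, -30, 0], [0, 0, 0]],
    [[0, -45, 0], [0, 0, 0]],
    [[0, -45, 0], [0, 0, 0]],
    [[0, -10, 0], [0, 0, 0]],
    [[0, 0, 0], [0, 0, 0]]
  ],
  "jaw": 1
}}

```text
time_s: 15.65
tool_pos: [0.5931, 0.2247, 0.2182]
tool_rot: [-90.3, -0.2, 71.8]
force: [-0.2, 0.4, -0.1]
grip_width: 0.0864
```

```bash
python3 look.py h; python3 plan.py .424 .189 .215 -86.5 40 8; sed -n 1p /dev/null
python3 - <<'E'
from h import *
im=cv2.imread('pics/w_h.png');cv2.imwrite('pics/w_h2.png',im)
E
```

```text
[0.5931 0.2247 0.2182] [-90.25  -0.25  71.81] F [-0.2  0.4 -0.1] w 0.08635154061423582 t 15.65
now [591.8 224.3 215.6] [-9.008e+01 -8.000e-02  7.181e+01] F [-0.2  0.2 -1.2] w 86.2 t 15.7
20 [[[-4.0, 0.0, 7.0], [0, 7.9, 0]], [[-6.0, 0.0, 7.0], [0, 7.9, 0]], [[-6.0, 0.0, 6.0], [0, 7.9, 0]], [[-7.0, 0.0, 5.0], [0, 7.9, 0]], [[-7.0, 0.0, 4.0], [0, 7.9, 0]], [[-8.0, 0.0, 3.0], [0, 7.9, 0]], [[-9.0, 0.0, 2.0], [0, 7.9, 0]], [[-8.0, 0.0, 1.0], [0, 7.9, 0]], [[-9.0, 0.0, -1.0], [0, 7.9, 0]], [[-8.0, 0.0, -1.0], [0, 7.9, 0]], [[-8.0, 0.0, -3.0], [0, 7.9, 0]], [[-8.0, 0.0, -4.0], [0, 7.9, 0]], [[-7.0, 0.0, -5.0], [0, 7.9, 0]], [[-6.0, 0.0, -6.0], [0, 7.9, 0]], [[-6.0, 0.0, -7.0], [0, 7.9, 0]], [[-4.0, 0.0, -7.0], [0, 7.9, 0]], [[-4.0, 1.0, -8.0], [0, 7.9, 0]], [[-2.0, -0.0, -8.0], [0, 7.9, 0]], [[-1.0, -0.0, -8.0], [0, 7.9, 0]], [[-0.2, -0.4, -9.1], [0, 7.9, 0]]]
```

View pics/w_h.png

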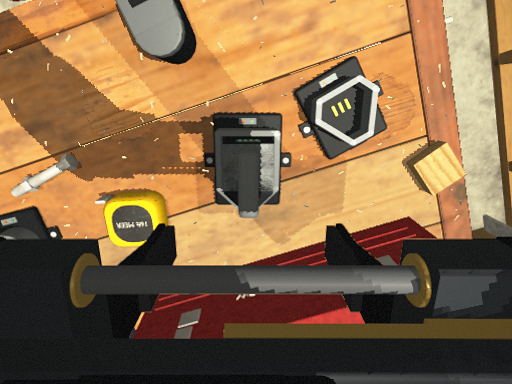

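Request:
{"api": "carry_out", "payload": {
  "targets": [
    [[-4, 0, 7], [0, 7.9, 0]],
    [[-6, 0, 7], [0, 7.9, 0]],
    [[-6, 0, 6], [0, 7.9, 0]],
    [[-7, 0, 5], [0, 7.9, 0]],
    [[-7, 0, 4], [0, 7.9, 0]],
    [[-8, 0, 3], [0, 7.9, 0]],
    [[-9, 0, 2], [0, 7.9, 0]],
    [[-8, 0, 1], [0, 7.9, 0]],
    [[-9, 0, -1], [0, 7.9, 0]],
    [[-8, 0, -1], [0, 7.9, 0]],
    [[-8, 0, -3], [0, 7.9, 0]],
    [[-8, 0, -4], [0, 7.9, 0]]
  ]
}}

```text
time_s: 16.9
tool_pos: [0.4892, 0.2025, 0.2123]
tool_rot: [-90.2, 0.1, -23.3]
force: [-0.6, -1.2, 0.5]
grip_width: 0.0871
```

Request:
{"api": "carry_out", "payload": {
  "targets": [
    [[-7, 0, -5], [0, 7.9, 0]],
    [[-6, 0, -6], [0, 7.9, 0]],
    [[-6, 0, -7], [0, 7.9, 0]],
    [[-4, 0, -7], [0, 7.9, 0]],
    [[-4, 0, -8], [0, 7.9, 0]],
    [[-2, 0, -8], [0, 7.9, 0]],
    [[-1, 0, -8], [0, 7.9, 0]],
    [[0, 0, -9], [0, 7.9, 0]],
    [[0, 0, 0], [0, 0, 0]],
    [[0, 0, 0], [0, 0, 0]],
    [[0, 0, 0], [0, 0, 0]]
  ]
}}

```text
time_s: 18.0
tool_pos: [0.4238, 0.1886, 0.214]
tool_rot: [-90.0, -0.0, -86.1]
force: [0.6, 0.3, 0.5]
grip_width: 0.0871
```

```bash
python3 look.py i; python3 wf.py i drill_pack .424 .189 3.6;python3 plan.py .424 .189 .215 -86.5 40 8
```

```text
[0.4238 0.1886 0.214 ] [-9.005e+01 -4.000e-02 -8.606e+01] F [0.6 0.3 0.5] w 0.08707546918412697 t 18.0
drill_pack [0.4261 0.1888 6.3978] -10.66
now [423.9 188.6 214.1] [-9.003e+01 -3.000e-02 -8.609e+01] F [ 0.4  0.3 -0.3] w 86.8 t 18.05
1 [[[-0.4, -0.9, 0.1], [0, 0.4, 0]]]
```

View pics/wo_i.png

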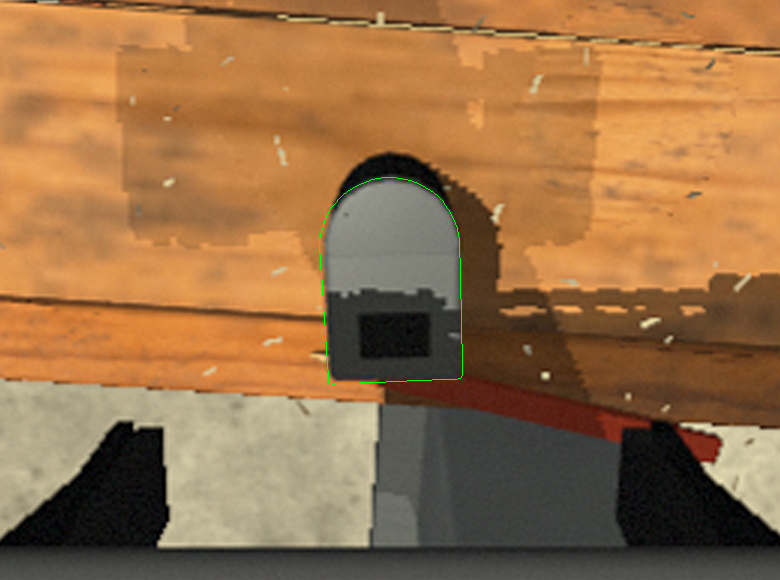

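Request:
{"api": "carry_out", "payload": {
  "targets": [
    [[0, 40, 1.5], [0, -0.6, 0]],
    [[0, 45, 0], [0, 0, 0]],
    [[0, 45, 0], [0, 0, 0]],
    [[0, 28, 0], [0, 0, 0]],
    [[0, 15, 0], [0, 0, 0]],
    [[0, 0, 0], [0, 0, 0]],
    [[0, 0, 0], [0, 0, 0]]
  ]
}}

```text
time_s: 18.75
tool_pos: [0.4258, 0.1889, 0.0419]
tool_rot: [-90.0, -0.0, -85.6]
force: [0.1, -0.4, 0.1]
grip_width: 0.0872
```

Request:
{"api": "carry_out", "payload": {
  "targets": [
    [[0, 0, 0], [0, 0, 0]],
    [[0, 0, 0], [0, 0, 0]],
    [[0, 0, 0], [0, 0, 0]],
    [[0, 0, 0], [0, 0, 0]],
    [[0, 0, 0], [0, 0, 0]],
    [[0, 0, 0], [0, 0, 0]],
    [[0, 0, 0], [0, 0, 0]],
    [[0, 0, 0], [0, 0, 0]]
  ],
  "jaw": 0,
  "squeeze": 45
}}

```text
time_s: 19.55
tool_pos: [0.4253, 0.1886, 0.0418]
tool_rot: [-90.0, -0.0, -85.6]
force: [0.4, -1.3, 1.8]
grip_width: 0.0457
```

Request:
{"api": "carry_out", "payload": {
  "targets": [
    [[0, -15, 0], [0, 0, 0]],
    [[0, -30, 0], [0, 0, 0]],
    [[0, -40, 0], [0, 0, 0]],
    [[0, -40, 0], [0, 0, 0]],
    [[0, -20, 0], [0, 0, 0]],
    [[0, 0, 0], [0, 0, 0]]
  ]
}}

```text
time_s: 20.15
tool_pos: [0.4267, 0.1897, 0.1889]
tool_rot: [-89.8, 0.2, -85.6]
force: [0.9, 0.8, -4.8]
grip_width: 0.0458
```

```bash
python3 plan.py .64 -.2400 .186 -65.3 45 8
```

```text
now [426.7 189.7 188.9] [-89.75   0.15 -85.58] F [ 0.9  0.8 -4.8] w 45.8 t 20.15
11 [[[40.0, 0.0, 16.0], [0, -1.8, 0]], [[41.0, 1.0, 15.0], [0, -1.8, 0]], [[42.0, -0.0, 14.0], [0, -1.8, 0]], [[42.0, 0.0, 13.0], [0, -1.8, 0]], [[42.0, 0.0, 11.0], [0, -1.8, 0]], [[42.0, 1.0, 9.0], [0, -1.8, 0]], [[43.0, -0.0, 9.0], [0, -1.8, 0]], [[43.0, 0.0, 7.0], [0, -1.8, 0]], [[43.0, 0.0, 6.0], [0, -1.8, 0]], [[44.0, 1.0, 4.0], [0, -1.8, 0]], [[43.2, -0.1, 3.2], [0, -1.8, 0]]]
```

Request:
{"api": "carry_out", "payload": {
  "targets": [
    [[25, 0, 10], [0, -1.2, 0]],
    [[40, 0, 16], [0, -1.8, 0]],
    [[41, 0, 15], [0, -1.8, 0]],
    [[42, 0, 14], [0, -1.8, 0]],
    [[42, 0, 13], [0, -1.8, 0]],
    [[42, 0, 11], [0, -1.8, 0]],
    [[42, 0, 9], [0, -1.8, 0]],
    [[43, 0, 8], [0, -1.8, 0]],
    [[43, 0, 7], [0, -1.8, 0]],
    [[43, 0, 5], [0, -1.8, 0]],
    [[25, 0, 3], [0, -1.8, 0]],
    [[15, 0, 1], [0, -1.0, 0]]
  ]
}}

```text
time_s: 21.35
tool_pos: [0.6348, -0.2219, 0.1825]
tool_rot: [-90.3, 0.1, -65.5]
force: [-0.3, 0.3, -4.6]
grip_width: 0.0456
```

Request:
{"api": "carry_out", "payload": {
  "targets": [
    [[0, 0, 0], [0, 0, 0]],
    [[0, 0, 0], [0, 0, 0]],
    [[0, 0, 0], [0, 0, 0]]
  ]
}}

```text
time_s: 21.65
tool_pos: [0.6356, -0.217, 0.185]
tool_rot: [-90.1, 0.1, -65.3]
force: [-0.1, 0.5, -5.0]
grip_width: 0.0456
```

```bash
python3 look.py j; python3 plan.py .64 -.2400 .100 -65.3 45 8
```

```text
[ 0.6356 -0.217   0.185 ] [-90.08   0.15 -65.31] F [-0.1  0.5 -5. ] w 0.04564532729066482 t 21.65
now [ 635.9 -217.   185.7] [-90.03   0.11 -65.29] F [ 0.1  0.1 -5.3] w 45.3 t 21.7
2 [[[11.0, 43.0, -3.0], [0, 0.0, 0]], [[11.6, 42.7, -2.8], [0, 0.0, 0]]]
```

View pics/w_j.png

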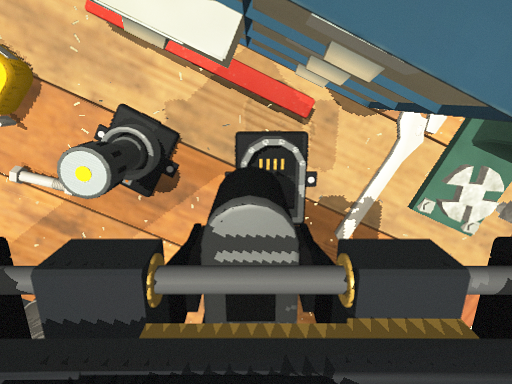

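Request:
{"api": "carry_out", "payload": {
  "targets": [
    [[13, 15, -3], [0, 0, 0]],
    [[10, 35, -3], [0, 0, 0]],
    [[0, 30, 0], [0, 0, 0]],
    [[0, 13, 0], [0, 0, 0]],
    [[0, 0, 0], [0, 0, 0]],
    [[0, 0, 0], [0, 0, 0]],
    [[0, 0, 0], [0, 0, 0]],
    [[0, 0, 0], [0, 0, 0]]
  ]
}}

```text
time_s: 22.5
tool_pos: [0.6415, -0.2426, 0.0956]
tool_rot: [-89.9, -0.1, -65.4]
force: [-0.2, -0.2, -5.7]
grip_width: 0.0452
```

```bash
python3 look.py k; python3 ov.py k drill_charger .64 -.2400 25 drill_pack .64 -.24 25 .050;  python3 - <<'E'
from h import *
im=cv2.imread('pics/w_k.png')[60:210,170:330]
g=(255*(im/255.)**.45).astype(np.uint8); cv2.imwrite('pics/zk.png',cv2.resize(g,None,fx=4,fy=4,interpolation=cv2.INTER_NEAREST))
E
```

```text
[ 0.6415 -0.2426  0.0956] [-89.85  -0.11 -65.36] F [-0.2 -0.2 -5.7] w 0.045166350869966856 t 22.5
```

View pics/ov_k.png

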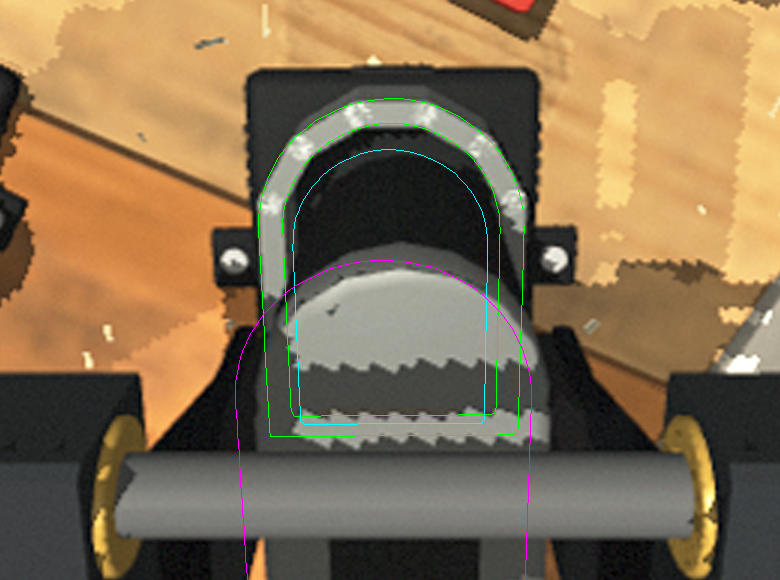

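View pics/zk.png

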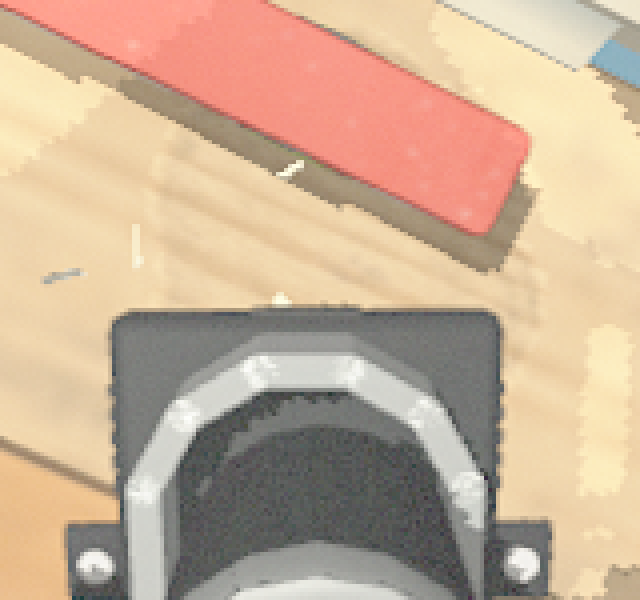

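Run:
```python
from h import *
import pickle
o=pickle.load(open('pics/w_k.pkl','rb'));E=ext('wrist',o)
c,s=np.cos(np.radians(25)),np.sin(np.radians(25))
def q(n,u,v,z):
    X=unproj(E,[[u,v]],z)[0]-[.64,-.24,0]; print(n,np.round([1000*(c*X[0]+s*X[1]),1000*(-s*X[0]+c*X[1])],1))
q('nose bottom',247.5,60+430/4,.0538); q('nose bottom hi',247.5,60+425/4,.0538)
q('nose top',170+320/4,60+545/4,.1318); q('nose top2',170+320/4,60+560/4,.1318)
X=np.array(o['tool_pos'])-[.64,-.24,0]; print('tcp',c*X[0]+s*X[1],-s*X[0]+c*X[1])
g=255*(cv2.imread('pics/w_k.png')/255.)**.4; g=g.astype(np.uint8)[130:280,170:340]; cv2.imwrite('pics/zk2.png',cv2.resize(g,None,fx=4,fy=4,interpolation=0))
print(env.get_obs()['tool_pos'])
```

```text
nose bottom [33.6 -1.7]
nose bottom hi [34.4 -1.7]
nose top [38.4 -3.4]
nose top2 [36.7 -3.3]
tcp 0.0002720251643249037 -0.0029882326202008915
[ 0.64128025 -0.24255769  0.09531161]
```

View pics/zk2.png

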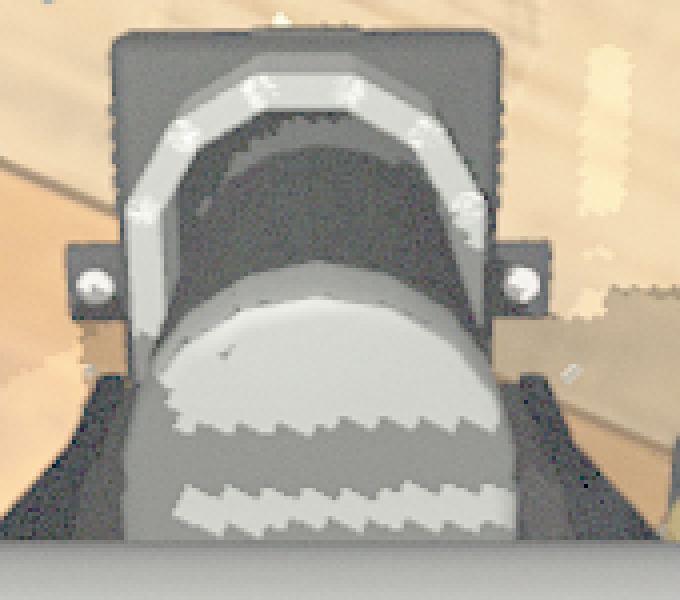

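Request:
{"api": "carry_out", "payload": {
  "targets": [
    [[-2.7, 0, 0], [0, 0, 0]],
    [[0, 5, 0], [0, -0.4, 0]],
    [[0, 7, 0], [0, 0, 0]],
    [[0, 7, 0], [0, 0, 0]],
    [[0, 7, 0], [0, 0, 0]],
    [[0, 5, 0], [0, 0, 0]],
    [[0, 0, 0], [0, 0, 0]]
  ]
}}

```text
time_s: 23.25
tool_pos: [0.6384, -0.2396, 0.0612]
tool_rot: [-90.1, 0.1, -65.0]
force: [0.6, -1.0, -5.6]
grip_width: 0.0454
```

Request:
{"api": "carry_out", "payload": {
  "targets": [
    [[0, 4, 0], [0, 0, 0]],
    [[0, 3, 0], [0, 0, 0]],
    [[0, 1.5, 0], [0, 0, 0]],
    [[0, 1, 0], [0, 0, 0]],
    [[0, 0, 0], [0, 0, 0]],
    [[0, 0, 0], [0, 0, 0]]
  ]
}}

```text
time_s: 23.85
tool_pos: [0.6392, -0.2398, 0.0539]
tool_rot: [-90.0, 0.0, -65.0]
force: [-2.4, 0.8, 0.4]
grip_width: 0.0457
```

Touching at floor height (53.9 vs 53.8 expected). Release.

Request:
{"api": "carry_out", "payload": {
  "targets": [
    [[0, 0.5, 0], [0, 0, 0]],
    [[0, 0, 0], [0, 0, 0]]
  ]
}}

```text
time_s: 24.05
tool_pos: [0.6392, -0.2399, 0.0538]
tool_rot: [-90.0, 0.0, -65.0]
force: [-3.4, 2.8, 5.4]
grip_width: 0.0457
```

Request:
{"api": "carry_out", "payload": {
  "targets": [
    [[0, 0, 0], [0, 0, 0]],
    [[0, 0, 0], [0, 0, 0]],
    [[0, 0, 0], [0, 0, 0]],
    [[0, 0, 0], [0, 0, 0]],
    [[0, 0, 0], [0, 0, 0]],
    [[0, -10, 0], [0, 0, 0]],
    [[0, -30, 0], [0, 0, 0]],
    [[0, -45, 0], [0, 0, 0]],
    [[0, -45, 0], [0, 0, 0]],
    [[0, -35, 0], [0, 0, 0]],
    [[0, 0, 0], [0, 0, 0]],
    [[0, 0, 0], [0, 0, 0]]
  ],
  "jaw": 1
}}

```text
time_s: 25.25
tool_pos: [0.6397, -0.2403, 0.2194]
tool_rot: [-89.9, -0.1, -65.0]
force: [-0.1, -0.1, 0.0]
grip_width: 0.0872
```

```bash
python3 look.py l; python3 plan.py .458 -.255 .215 -89 45 8
```

```text
[ 0.6397 -0.2403  0.2194] [-89.87  -0.09 -65.  ] F [-0.1 -0.1  0. ] w 0.08721008947787236 t 25.25
now [ 639.  -239.8  217.7] [-8.999e+01  2.000e-02 -6.499e+01] F [-0.1  0.7 -0.7] w 86.9 t 25.3
5 [[[-13.0, 1.0, -34.0], [0, 4.8, 0]], [[-9.0, 0.0, -35.0], [0, 4.8, 0]], [[-7.0, 1.0, -36.0], [0, 4.8, 0]], [[-4.0, 0.0, -36.0], [0, 4.8, 0]], [[-0.2, 0.7, -36.2], [0, 4.8, 0]]]
```

View pics/w_l.png

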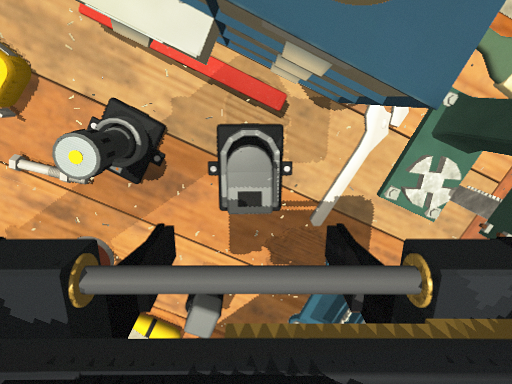

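Request:
{"api": "carry_out", "payload": {
  "targets": [
    [[-13, 0, -34], [0, 4.8, 0]],
    [[-9, 0, -35], [0, 4.8, 0]],
    [[-7, 0, -36], [0, 4.8, 0]],
    [[-4, 0, -36], [0, 4.8, 0]],
    [[0, 0, -36], [0, 4.8, 0]],
    [[0, 0, 0], [0, 0, 0]],
    [[0, 0, 0], [0, 0, 0]],
    [[0, 0, 0], [0, 0, 0]]
  ]
}}

```text
time_s: 26.1
tool_pos: [0.4592, -0.2544, 0.2171]
tool_rot: [-90.0, 0.0, -88.9]
force: [0.4, 0.8, -0.6]
grip_width: 0.0868
```

```bash
python3 look.py m; python3 wf.py m compact_pack .456 -.255 0; python3 wf.py m compact_pack .456 -.255 180|| true
python3 - <<'E'
from h import *
im=cv2.imread('pics/w_m.png')[90:250,160:340]
g=(255*(im/255.)**.45).astype(np.uint8); cv2.imwrite('pics/zm.png',cv2.resize(g,None,fx=4,fy=4,interpolation=cv2.INTER_NEAREST))
E
```

```text
[ 0.4592 -0.2544  0.2171] [-90.03   0.   -88.87] F [ 0.4  0.8 -0.6] w 0.08683536485894892 t 26.1
compact_pack [ 0.4582 -0.2614 -0.0871] -11.89
compact_pack [  0.4638  -0.2584 178.9968] -9.74
```

View pics/zm.png

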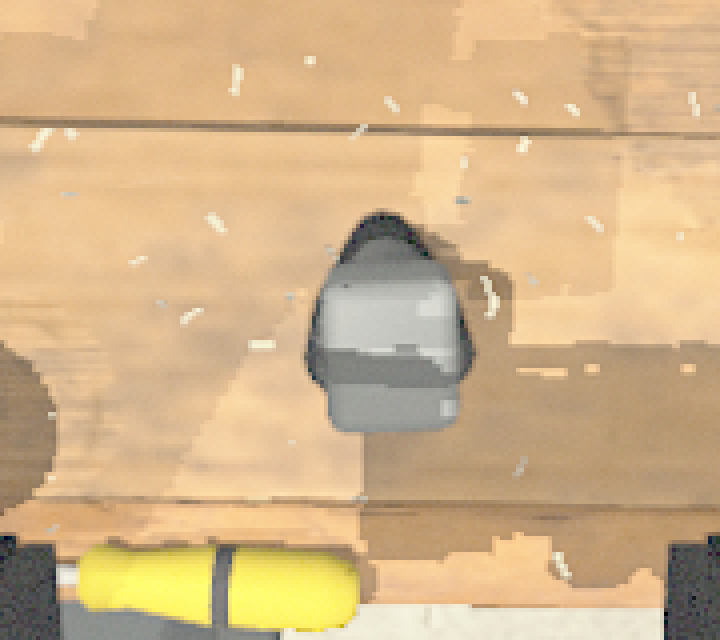

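View pics/wo_m.png

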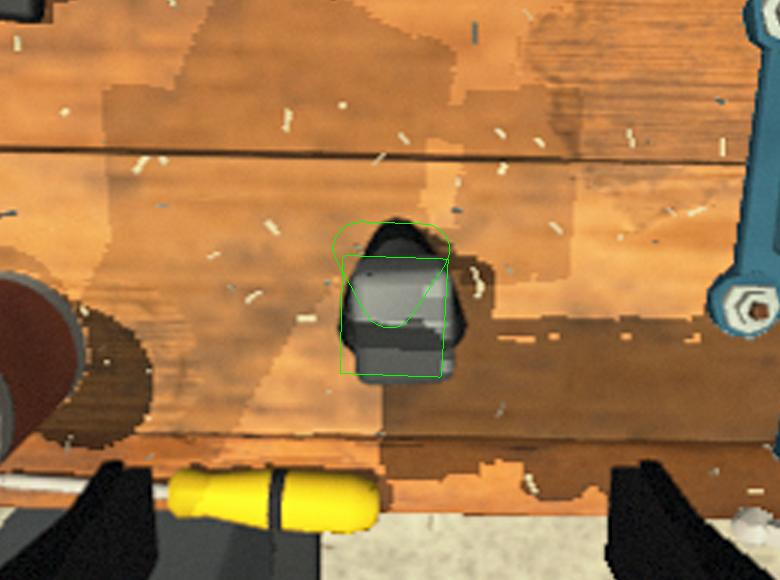

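```bash
python3 wf.py m compact_pack .4585 -.261 2; cp pics/wo_m.png pics/wo_m2.png; python3 plan.py .4585 -.2612 .051 -90 45
```

```text
compact_pack [ 0.4582 -0.2614 -0.0855] -11.89
now [ 459.3 -254.6  217.2] [-9.005e+01 -3.000e-02 -8.887e+01] F [ 1.  -0.2 -0.5] w 86.8 t 26.15
4 [[[2.0, 42.0, -0.0], [0, 0.3, 0]], [[1.0, 41.0, -0.0], [0, 0.3, 0]], [[2.0, 42.0, -1.0], [0, 0.3, 0]], [[1.6, 41.2, 0.1], [0, 0.3, 0]]]
```

View pics/wo_m2.png

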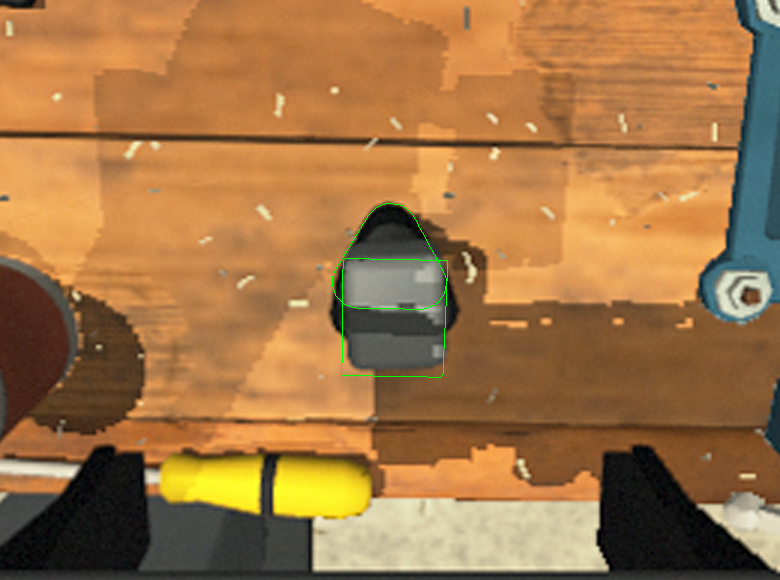

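Request:
{"api": "carry_out", "payload": {
  "targets": [
    [[6.5, 40, 0], [0, -1.4, 0]],
    [[0, 45, 0], [0, 0, 0]],
    [[0, 40, 0], [0, 0, 0]],
    [[0, 25, 0], [0, 0, 0]],
    [[0, 11, 0], [0, 0, 0]],
    [[0, 0, 0], [0, 0, 0]],
    [[0, 0, 0], [0, 0, 0]],
    [[0, 0, 0], [0, 0, 0]]
  ]
}}

```text
time_s: 26.95
tool_pos: [0.46, -0.2624, 0.0582]
tool_rot: [-89.8, -0.1, -87.6]
force: [0.2, 0.2, -0.5]
grip_width: 0.0869
```

```bash
python3 look.py n
```

```text
[ 0.46   -0.2624  0.0582] [-8.984e+01 -6.000e-02 -8.757e+01] F [ 0.2  0.2 -0.5] w 0.08692558436721382 t 26.95
```

View pics/w_n.png

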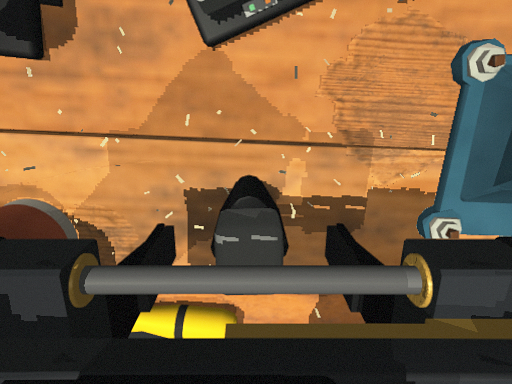

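Centred between the fingers; close and lift.

Request:
{"api": "carry_out", "payload": {
  "targets": [
    [[0, 0, 0], [0, 0, 0]],
    [[0, 0, 0], [0, 0, 0]],
    [[0, 0, 0], [0, 0, 0]],
    [[0, 0, 0], [0, 0, 0]],
    [[0, 0, 0], [0, 0, 0]],
    [[0, 0, 0], [0, 0, 0]],
    [[0, 0, 0], [0, 0, 0]],
    [[0, 0, 0], [0, 0, 0]],
    [[0, 0, 0], [0, 0, 0]]
  ],
  "jaw": 0,
  "squeeze": 35
}}

```text
time_s: 27.9
tool_pos: [0.4585, -0.2618, 0.0566]
tool_rot: [-90.0, 0.0, -87.6]
force: [-0.4, -0.1, 0.3]
grip_width: 0.0335
```

Request:
{"api": "carry_out", "payload": {
  "targets": [
    [[0, -15, 0], [0, 0, 0]],
    [[0, -30, 0], [0, 0, 0]],
    [[0, -40, 0], [0, 0, 0]],
    [[0, -40, 0], [0, 0, 0]],
    [[0, -20, 0], [0, 0, 0]],
    [[0, 0, 0], [0, 0, 0]]
  ]
}}

```text
time_s: 28.5
tool_pos: [0.4603, -0.263, 0.2054]
tool_rot: [-89.6, -0.1, -87.6]
force: [0.6, -0.2, -3.1]
grip_width: 0.034
```

```bash
python3 plan.py .5662 .3469 .203 -78 43 8
```

```text
now [ 460.3 -263.   205.4] [-89.62  -0.09 -87.6 ] F [ 0.6 -0.2 -3.1] w 34.0 t 28.5
15 [[[-40.0, 0.0, 9.0], [0, -0.6, 0]], [[-41.0, 0.0, 9.0], [0, -0.6, 0]], [[-40.0, 0.0, 10.0], [0, -0.6, 0]], [[-40.0, 1.0, 10.0], [0, -0.6, 0]], [[-40.0, -0.0, 10.0], [0, -0.6, 0]], [[-39.0, -0.0, 11.0], [0, -0.6, 0]], [[-40.0, 0.0, 11.0], [0, -0.6, 0]], [[-40.0, 0.0, 12.0], [0, -0.6, 0]], [[-39.0, 0.0, 12.0], [0, -0.6, 0]], [[-40.0, 1.0, 12.0], [0, -0.6, 0]], [[-39.0, -0.0, 13.0], [0, -0.6, 0]], [[-39.0, -0.0, 14.0], [0, -0.6, 0]], [[-39.0, 0.0, 13.0], [0, -0.6, 0]], [[-38.0, 0.0, 15.0], [0, -0.6, 0]], [[-39.1, 0.4, 14.1], [0, -0.6, 0]]]
```

Request:
{"api": "carry_out", "payload": {
  "targets": [
    [[-25, 0, 6], [0, -0.4, 0]],
    [[-40, 0, 9], [0, -0.6, 0]],
    [[-40, 0, 9], [0, -0.6, 0]],
    [[-40, 0, 10], [0, -0.6, 0]],
    [[-40, 0, 10], [0, -0.6, 0]],
    [[-40, 0, 10], [0, -0.6, 0]],
    [[-40, 0, 11], [0, -0.6, 0]],
    [[-40, 0, 11], [0, -0.6, 0]],
    [[-40, 0, 11], [0, -0.6, 0]],
    [[-40, 0, 12], [0, -0.6, 0]],
    [[-40, 0, 12], [0, -0.6, 0]],
    [[-40, 0, 12], [0, -0.6, 0]]
  ]
}}

```text
time_s: 29.7
tool_pos: [0.5343, 0.2142, 0.1997]
tool_rot: [-90.2, -0.1, -80.6]
force: [1.1, 0.0, -2.6]
grip_width: 0.0336
```

```bash
python3 plan.py .5662 .3469 .203 -78 40 8
```

```text
now [534.3 214.2 199.7] [-9.017e+01 -6.000e-02 -8.058e+01] F [ 1.1  0.  -2.6] w 33.6 t 29.7
4 [[[-31.0, -1.0, 13.0], [0, -0.6, 0]], [[-32.0, -1.0, 14.0], [0, -0.6, 0]], [[-31.0, -0.0, 14.0], [0, -0.6, 0]], [[-30.8, -1.3, 14.2], [0, -0.6, 0]]]
```

Request:
{"api": "carry_out", "payload": {
  "targets": [
    [[-38, 0, 14], [0, -0.6, 0]],
    [[-35, 0, 14], [0, -0.6, 0]],
    [[-28, 0, 14], [0, -0.6, 0]],
    [[-15, 0, 8], [0, -0.6, 0]],
    [[-8, 0, 5], [0, -0.3, 0]],
    [[0, 0, 0], [0, 0, 0]],
    [[0, 0, 0], [0, 0, 0]],
    [[0, 0, 0], [0, 0, 0]],
    [[0, 0, 0], [0, 0, 0]]
  ]
}}

```text
time_s: 30.6
tool_pos: [0.5675, 0.3437, 0.202]
tool_rot: [-90.0, -0.0, -78.0]
force: [0.1, -0.1, -2.8]
grip_width: 0.0335
```

```bash
python3 look.py p; python3 plan.py .5662 .3469 .203 -78 40 8
```

```text
[0.5675 0.3437 0.202 ] [-89.99  -0.   -77.99] F [ 0.1 -0.1 -2.8] w 0.03351458619230677 t 30.6
now [567.5 344.  202.1] [-8.998e+01  1.000e-02 -7.797e+01] F [ 0.3 -0.1 -3.1] w 33.6 t 30.65
1 [[[-3.1, -0.9, -0.7], [0, 0.0, 0]]]
```

View pics/w_p.png

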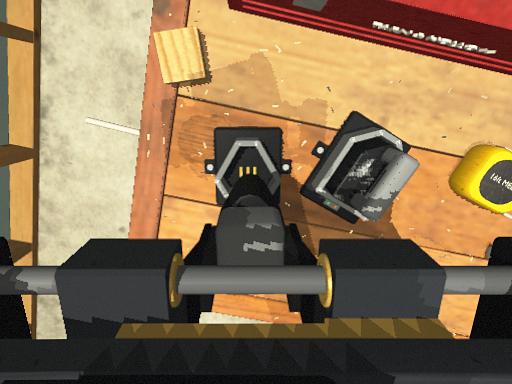

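Request:
{"api": "carry_out", "payload": {
  "targets": [
    [[-3, 20, -0.5], [0, 0, 0]],
    [[0, 35, 0], [0, 0, 0]],
    [[0, 30, 0], [0, 0, 0]],
    [[0, 12, 0], [0, 0, 0]],
    [[0, 0, 0], [0, 0, 0]],
    [[0, 0, 0], [0, 0, 0]],
    [[0, 0, 0], [0, 0, 0]],
    [[0, 0, 0], [0, 0, 0]]
  ]
}}

```text
time_s: 31.45
tool_pos: [0.5673, 0.3484, 0.1067]
tool_rot: [-89.8, 0.1, -77.9]
force: [-0.1, -0.2, -2.6]
grip_width: 0.0339
```

```bash
python3 look.py q; python3 ov.py q compact_charger .5660 .3466 12 compact_pack .566 .3466 12 .0485;  python3 - <<'E'
from h import *
im=cv2.imread('pics/w_q.png')[90:240,160:340]
g=(255*(im/255.)**.4).astype(np.uint8); cv2.imwrite('pics/zq.png',cv2.resize(g,None,fx=4,fy=4,interpolation=cv2.INTER_NEAREST))
E
```

```text
[0.5673 0.3484 0.1067] [-8.983e+01  8.000e-02 -7.789e+01] F [-0.1 -0.2 -2.6] w 0.033940892192976864 t 31.45
```

View pics/ov_q.png

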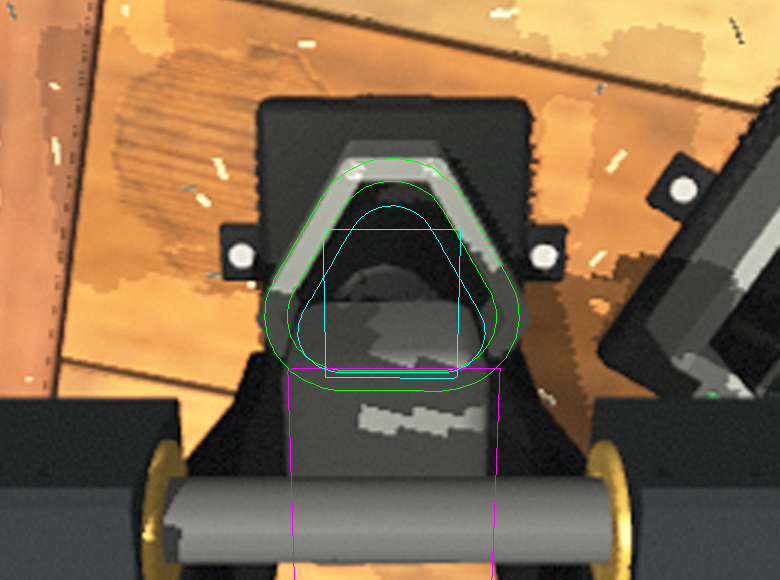

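View pics/zq.png

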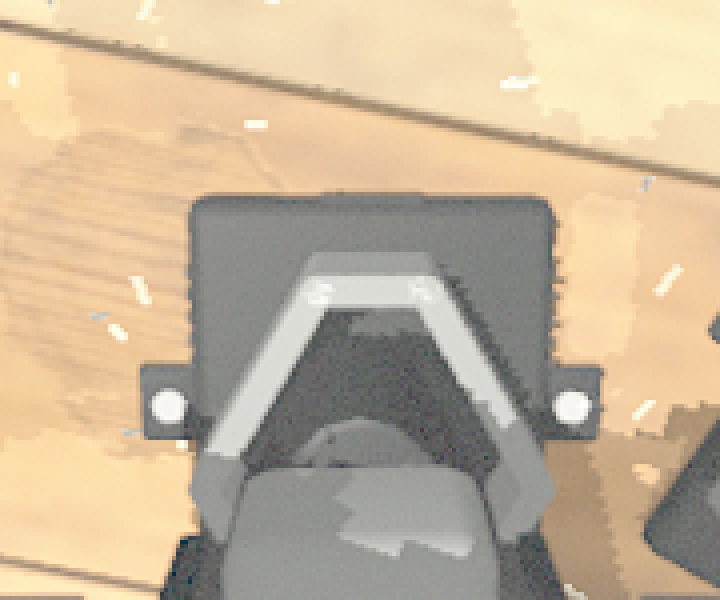

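Run:
```python
from h import *
import pickle
o=pickle.load(open('pics/w_q.pkl','rb'));E=ext('wrist',o)
c,s=np.cos(np.radians(12)),np.sin(np.radians(12))
def q(n,u,v,z):
    X=unproj(E,[[160+u/4,90+v/4]],z)[0]-[.566,.3466,0]; print(n,np.round([1000*(c*X[0]+s*X[1]),1000*(-s*X[0]+c*X[1])],1))
q('collar inner flat',371,308,.038);q('collar outer flat',371,276,.038)
q('bodytop corner',360,420,.1021); q('nose bottom',362,337,.0501)
q('head front top',361,470,.1341); q('head side L',228,520,.1341);q('head side R',494,520,.1341)
print(env.get_obs()['tool_pos'])
g=(255*(cv2.imread('pics/w_q.png')/255.)**.35).astype(np.uint8)[150:220,210:290]; g=cv2.convertScaleAbs(g,alpha=1.6,beta=-90)
cv2.imwrite('pics/zq2.png',cv2.resize(g,None,fx=8,fy=8,interpolation=0))
```

```text
collar inner flat [29.4 -0.6]
collar outer flat [35.6 -0.6]
bodytop corner [27.4  1.3]
nose bottom [26.6  1.1]
head front top [31.5  1.1]
head side L [25.2 16.8]
head side R [ 25.3 -14.5]
[0.56700111 0.34837991 0.1062995 ]
```

View pics/zq2.png

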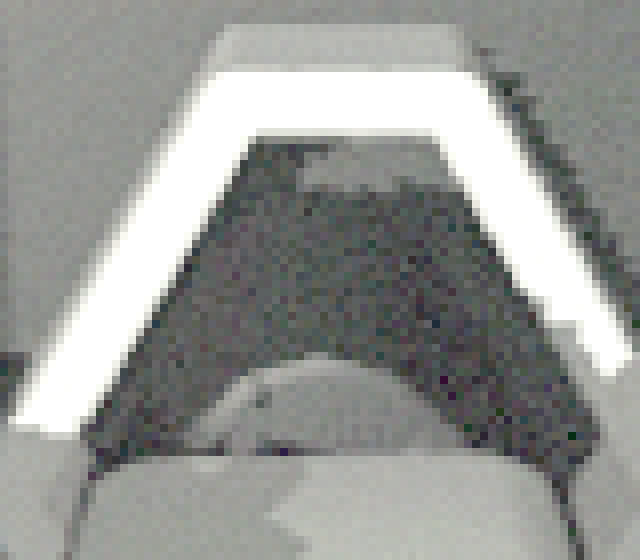

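Request:
{"api": "carry_out", "payload": {
  "targets": [
    [[1.8, 0, -1.4], [0, 0, 0]],
    [[0, 5, 0], [0, 0, 0]],
    [[0, 7, 0], [0, 0, 0]],
    [[0, 7, 0], [0, 0, 0]],
    [[0, 7, 0], [0, 0, 0]],
    [[0, 5, 0], [0, 0, 0]],
    [[0, 0, 0], [0, 0, 0]]
  ]
}}

```text
time_s: 32.2
tool_pos: [0.5645, 0.3455, 0.0723]
tool_rot: [-90.1, -0.1, -77.9]
force: [0.9, -0.1, -2.8]
grip_width: 0.0339
```

Request:
{"api": "carry_out", "payload": {
  "targets": [
    [[0, 3, 0], [0, 0, 0]],
    [[0, 2, 0], [0, 0, 0]],
    [[0, 1, 0], [0, 0, 0]],
    [[0, 0, 0], [0, 0, 0]],
    [[0, 0, 0], [0, 0, 0]]
  ]
}}

```text
time_s: 32.7
tool_pos: [0.5656, 0.3461, 0.0687]
tool_rot: [-89.9, 0.0, -77.9]
force: [-1.1, -1.0, 3.6]
grip_width: 0.0338
```

Request:
{"api": "carry_out", "payload": {
  "targets": [
    [[0, 0, 0], [0, 0, 0]],
    [[0, 0, 0], [0, 0, 0]],
    [[0, 0, 0], [0, 0, 0]],
    [[0, 0, 0], [0, 0, 0]],
    [[0, 0, 0], [0, 0, 0]],
    [[0, -10, 0], [0, 0, 0]],
    [[0, -30, 0], [0, 0, 0]],
    [[0, -45, 0], [0, 0, 0]],
    [[0, -45, 0], [0, 0, 0]],
    [[0, -20, 0], [0, 0, 0]],
    [[0, 0, 0], [0, 0, 0]],
    [[0, 0, 0], [0, 0, 0]]
  ],
  "jaw": 0.9
}}

```text
time_s: 33.9
tool_pos: [0.5653, 0.3458, 0.2183]
tool_rot: [-89.9, 0.0, -77.9]
force: [0.1, 0.3, -0.4]
grip_width: 0.0785
```

```bash
python3 look.py r
python3 - <<'E'
from h import *
for c,sl in [('side',np.s_[95:325,180:380]),('top',np.s_[120:270,95:435])]:
    im=env.read_camera(c)[...,::-1]; cv2.imwrite(f'pics/end_{c}.png',cv2.resize(im[sl],None,fx=2.3,fy=2.3,interpolation=2))
E
```

```text
[0.5653 0.3458 0.2183] [-8.995e+01  3.000e-02 -7.789e+01] F [ 0.1  0.3 -0.4] w 0.07845406396586065 t 33.9
```

View pics/w_r.png

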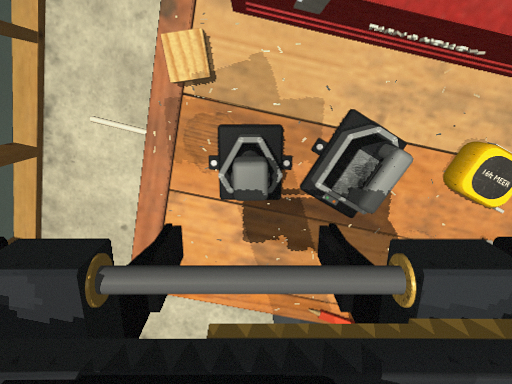

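View pics/end_side.png

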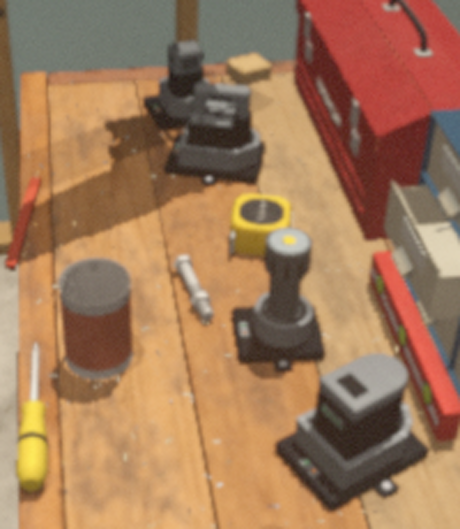

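View pics/end_top.png

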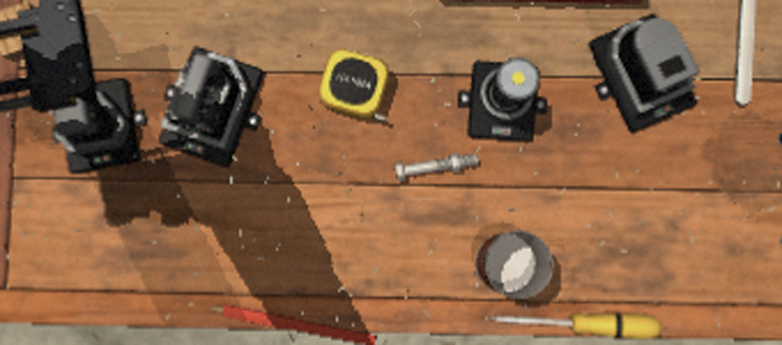

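Run:
```python
from h import *
o=env.get_obs(); print(o['time_s'],o['force']); print(env.sign_off())
```

```text
34.05 [0.26091444 0.44562673 0.51225732]
the job is handed in; nothing more can be done
None
```

The torch and all three battery packs are standing in their own chargers, the right way round, and the job is handed in at 34 s of the 102 s allowed. There is no verdict back from the system.

**Seating:** each one was lowered slowly until the wrist felt light contact. By the measured gripper height, each underside was then about 12 mm above the bench, the height of the well floor. I then opened the gripper and lifted clear.

**Corrections before lowering:** close-up wrist pictures showed small offsets over the wells, which I corrected first:

| Pack | Shift |
|---|---|
| garden pack | about 3.7 mm |
| drill pack | about 2.7 mm |
| compact pack | about 2 mm |

**Last checks:** the final side, top and wrist pictures show all four upright in the correct wells. The tin and tape measure look unmoved, the arm is clear and the wrist force is near zero. I checked these final poses by eye only and did not measure them again.

**Disagreements:**
- Some automatic fits on the packs, the torch and one partly hidden charger were off by several millimetres or wrong. I overrode them with readings taken directly from the pictures.
- The four charger positions agreed to within about 2 mm between the top and wrist cameras.

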